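# Strip the block shaker down to its bare platform

### The job

Strip down the block shaker: take the steel press plate off the tubes and lay it in the long steel tray, then stand the rack of nine small tubes in the square white tray and the rack of four large vials in the round dish, keeping the samples upright. Only when the metal block is bare, pull up the plunger's wing knob and twist it a quarter turn so that it stays latched open; then draw the block out from under its bridge and set it squarely on the middle of the cork mat, lying along it. Do not knock the wash bottle.

Things in the scene. Friction and masses are not known exactly. Their poses are not given: they have to be found in the camera images.
- plate_knob (a point): Loose press plate on top of both racks: steel, 106 x 24 x 8 mm, long along this point's x (along the shaker), with a dark upright grip knob 20 mm across and 22 mm tall on its middle; 200 g. This point is the knob's centre: the plate's underside is 24 mm below it, the knob's top 11 mm above.
- tube_rack_mid (a point): Loose white rack of nine (3 x 3) small capped tubes, 120 g: 50 x 50 mm, rack 40 mm tall, caps reach 56 mm; x, y along its sides. This point is its centre, 28 mm above its underside. The two racks stand on the block in line along the block's x, 8 mm apart (free on both y sides), in either order.
- vial_rack_mid (a point): Loose white rack of four (2 x 2) large capped vials, 160 g: outside the same as the tube rack (50 x 50 mm, rack 40 mm tall, caps reach 56 mm). This point is its centre, 28 mm above its underside.
- block_mid (a point): Loose aluminium block, 0.4-0.7 kg: body 120 (x) x 60 (y) x 34 mm plus a 4 mm lip on top; point at its centre, 17 mm above its underside. A tongue 24 wide, 8 thick, 32 mm long, low on its +x end, is held under a fixed bridge (4 mm play) and pinned. Unpinned it slides level along its -x, free after 24 mm. It lies on a 48 mm wide platform 96 mm up; housing below is 80 mm up, 150 mm wide.
- wing_knob (a point): Centre of the plunger's wing grip, on the bridge 80 mm along +x from the block's centre: black upright bar 32 (x) x 10 (y) x 22 mm. Down: 156 mm above the table, x along the shaker's. It pulls up 17 mm at most (spring 6-10 N); above 12 mm it twists either way (stops at 1.75 rad); let go after a twist of 1.2 rad or more it rests latched 12 mm up, untwisted it drops back.
- long_tray: Long shallow steel tray, fixed, the place of the press plate: outside 142 (x) x 62 (y) x 9 mm, walls and floor 3 mm thick; origin at the centre of its underside.
- square_tray: Square shallow white plastic tray, fixed, the place of the rack of nine tubes: outside 82 x 82 x 9 mm, walls and floor 3 mm thick; origin at the centre of its underside.
- round_dish: Round shallow aluminium dish, fixed, the place of the rack of four vials: outside diameter 106 mm, 9 mm high, wall and floor 3 mm thick; origin at the centre of its underside.
- cork_mat: Flat cork mat, fixed, the place of the block: 160 (x) x 90 (y) x 4 mm; origin at the centre of its underside.
- wash_bottle: White plastic bottle standing loose near the job, 54 mm across, 145 mm tall, to be left alone; origin at the centre of its underside. Not listed: a jar 30 mm across and 42 mm tall amid the four places, a marker, a slide box, a spatula, a timer, a beaker.
Not all that is in view belongs to the job. Of the things shaped like the part that bears plate_knob, the bare steel one is meant. There is more than one size of the long_tray; the job needs the smaller.

How it is judged:
On the way, in this order (a step that is already met when the one before it is completed fails the run):
1. the press plate lies in the long tray, the plunger still down (horizontal distance between plate_knob and long_tray below 0.022 m and height (world z) of plate_knob below 0.031 m and angle between plate_knob's own z axis and vertical below 0.1 rad and height (world z) of wing_knob below 0.16 m), for 0.2 s.
2. both racks stand in their places, the plunger still down (horizontal distance between tube_rack_mid and square_tray below 0.022 m and height (world z) of each of tube_rack_mid, vial_rack_mid below 0.035 m and angle between each of tube_rack_mid, vial_rack_mid's own z axis and vertical below 0.1 rad and horizontal distance between vial_rack_mid and round_dish below 0.022 m and height (world z) of wing_knob below 0.16 m), for 0.2 s.
3. the plunger is up and stays up (height (world z) of wing_knob above 0.165 m), for 0.5 s.
4. the block lies on the cork mat, the plunger still up (horizontal distance between block_mid and cork_mat below 0.02 m and angle between the x axis of block_mid and the x axis of cork_mat, either way round below 0.26 rad and height (world z) of block_mid below 0.026 m and height (world z) of wing_knob above 0.165 m), for 0.2 s.
At the end, for the whole second after the job is handed in: Plate flat in the long tray, tube rack flat in the square tray, vial rack flat in the round dish (centres within 22 mm), block flat on the cork mat (centre within 20 mm, along the mat within 0.26 rad), plunger still latched at least 9 mm up, all released (all of step 4 and horizontal distance between plate_knob and long_tray below 0.022 m and height (world z) of plate_knob below 0.031 m and angle between each of plate_knob, tube_rack_mid, vial_rack_mid, block_mid's own z axis and vertical below 0.1 rad and horizontal distance between tube_rack_mid and square_tray below 0.022 m and height (world z) of each of tube_rack_mid, vial_rack_mid below 0.035 m and horizontal distance between vial_rack_mid and round_dish below 0.022 m); the robot touches nothing.
It fails at once if a rack of samples is tipped (more than 0.6 rad) (angle between any of tube_rack_mid, vial_rack_mid's own z axis and vertical above 0.6 rad).
It fails at once if the wash bottle is pushed more than 30 mm or tipped (distance of wash_bottle from where it was at the start of the episode above 0.03 m or angle between wash_bottle's own z axis and vertical above 0.4 rad).
It also fails if it takes over 134 s, if anything falls off the work surface, if the arm or the gripper's body presses on something with over 40 N, if the wrist force passes 120 N, or if a joint passes its speed limit or range.

### The arm

A 6-joint arm with a two-finger parallel gripper is mounted at the origin on the work surface. World frame = base frame: x ahead of the robot, y to its left, z up, the work surface at z = 0. Lengths are in m, angles in rad, forces in N, time in s.
With the tool pointing down it reaches from about 0.4 to 0.825 m from the base axis. Payload 7 kg.
Tool frame: the origin (TCP) lies at the centre of the arm's flange, where the gripper is bolted on; the fingertips stand 178 mm ahead of it and the grasp point (between the pads) lies 159 mm ahead of it; z points along the fingers, y is the direction in which the jaws open and shut (so a half turn about z gives the same grasp; the last joint's range is limited). The gripper opens to 88 mm and grips with 3 to 60 N. Pads are 19 mm wide; open, the fingers measure 130 mm over their backs; the gripper's body (78 mm by 193 mm) begins 47 mm behind the grasp point.
Start: joints at [-0.812, 0.359, 0.012, 0, -1.224, -0.288], TCP at [0.306, -0.602, 0.405] pointing down, gripper open.
Joint ranges: [-3.07, 3.07], [-1.43, 2.12], [-1.02, 1.25], [-3.03, 1.67], [-3.05, -0], [-3.03, 3.03]. Speed limits (rad/s): [2.39, 2.39, 3.01, 3.14, 3.14, 3.14].

### API

Orientations are given as [roll, pitch, yaw] about the fixed x, y, z axes, in that order (R = Rz(yaw) Ry(pitch) Rx(roll)).
In Python, from station import * gives the robot as it stands.
- The arm moves only by the tool send_rows, never from a script. Its argument "motion" is a list of rows, each an object with "offset": the shift along the tool's x, y, z in cm, a list of three; "turn": the turn about the tool's z in degrees. In form: [{"offset": [x, y, z], "turn": turn}, ...]. A call has 1 to 8 rows; each row is the pose to reach, as a shift and turn from the pose commanded when the call began, along the tool's axes at that moment; what a row does not reach only later rows make up. A row lasts 1/10 s, in which the tool goes at most 50 mm and 8.59 degrees, less where a joint would pass 70% of its speed; a pose out of reach is approached as far as the arm can. A call with a gripper value outside its range is refused whole. "hand" is the opening, from -1 (shut) to 1 (fully open), set as the call begins (left out, the last holds). The fingers move at their own pace and stop on an object; "squeeze" is the grip in N (left out, the last holds). Time passes only in rows, so rows that repeat a pose let the fingers close. It gives the time, the measured TCP pose, the force and the opening at its end, in the units of the state.
- get_state(): the state, without advancing time (a new reading comes with each control period).
- grab_frame(name): name is "side" or "top" or "wrist"; returns a dict with "frame" (384x512x3 uint8, blue, green, red), "range_z" (384x512 float32, m along the optical axis (not along the pixel's ray), 0 where there is no reading), "vertical_fov" (degrees; the focal length in pixels is half the picture's height over the tangent of half this angle, whatever the lens; pixels are square), "cx", "cy" (the principal point, pixels), "cam_to_world" (4x4, takes a point from camera to world coordinates). Camera axes: x right, y up, looking along -z (the intrinsics and any distortion apply to the point x, -y, -z); pixel columns grow to the right and rows downward; lengths in m; the calibration is good to about 2 mm. A picture is of the moment at which its call begins.
- job_done(): hands the job in, once; it reports no verdict.
The state is a dict: "t": time; "q": joint angles; "qd": joint speeds; "joint_efforts": joint torques, N m; "eef_pos": TCP position; "ee_rot": TCP orientation; "force": force on the tool from outside, world axes, zero at the start; "moment": the same for the moment, N m; "width": finger opening in m.
Only numpy, scipy, OpenCV 4.12 (cv2) and the standard library are available. Lean on these libraries where they do the work, as an engineer would, in place of code of your own. Each camera call takes 0.05 s, during which the arm holds its last target. There are 200 camera calls.

## Working session

There is one attempt and no reset: what is moved stays moved. The work goes in short steps, Python scripts to look and compute and a tool call to move; the robot and the scene stay as the last step left them, time stands still between calls to the robot, and variables do not carry over. Pictures are saved under pics/ and viewed, about 12 in all and at most 16, crops included, and the job is handed in when it is done.

Besides the shell and the picture viewer there is one more tool, called after ">>>" in YAML: its name, and indented under it one key for each argument. send_rows: Moves the arm, as the interface text tells. Its arguments: {"type":"object","properties":{"motion":{"type":"array"},"hand":{"type":"number"},"squeeze":{"type":"number"}},"required":["motion"]}

```bash
mkdir -p pics; ls; python3 - <<'E'
from station import *
import cv2,numpy as np
s=get_state();print({k:np.round(v,3).tolist() for k,v in s.items()})
for n in ["top","side"]:
    f=grab_frame(n);print(n,f["vertical_fov"],f["cx"],f["cy"],np.round(f["cam_to_world"],3).tolist(),[k for k in f], (f["range_z"]>0).mean())
    np.savez(f"{n}0.npz",**f)
    cv2.imwrite(f"pics/{n}0.png",cv2.resize(f["frame"],(800,600)))
E
```

```text
pics
{'t': 0.0, 'q': [-0.812, 0.359, 0.011, -0.0, -1.224, -0.288], 'qd': [0.0, -0.0, 0.002, -0.0, 0.001, -0.0], 'joint_efforts': [0.001, -58.272, 29.306, 6.998, 0.007, -0.0], 'eef_pos': [0.306, -0.601, 0.404], 'ee_rot': [3.14, -0.0, -2.671], 'force': [0.533, -0.539, 0.701], 'moment': [0.03, -0.006, -0.032], 'width': 0.087}
top 43.705913998327055 251.58904507690156 191.14794152530942 [[0.02, 0.982, -0.19, 0.181], [-1.0, 0.017, -0.016, -0.043], [-0.013, 0.191, 0.982, 1.717], [0.0, 0.0, 0.0, 1.0]] ['frame', 'range_z', 'vertical_fov', 'cx', 'cy', 'cam_to_world'] 0.9957478841145834
side 55.722860477594736 253.76779871341674 182.87356978225733 [[-0.861, 0.333, -0.384, 0.139], [-0.508, -0.594, 0.624, 0.552], [-0.02, 0.733, 0.68, 0.815], [0.0, 0.0, 0.0, 1.0]] ['frame', 'range_z', 'vertical_fov', 'cx', 'cy', 'cam_to_world'] 0.9960072835286459
```

View pics/top0.png

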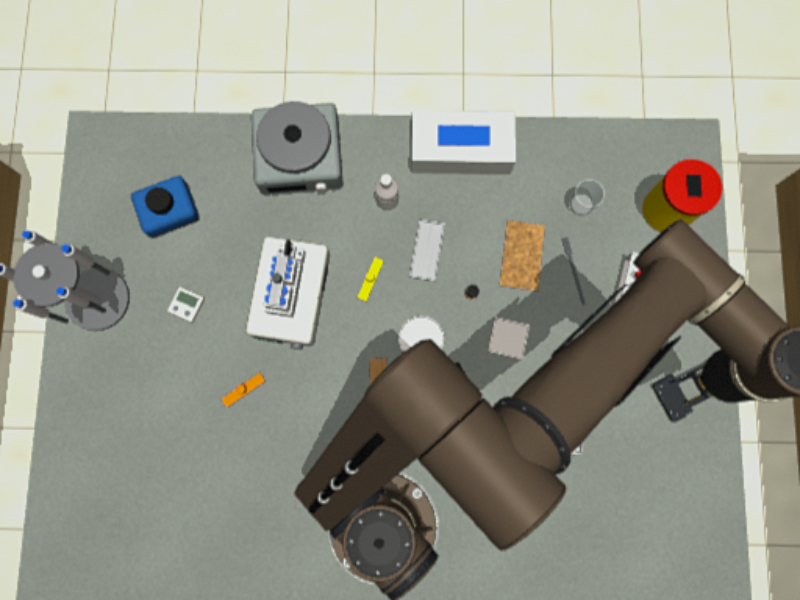

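View pics/side0.png

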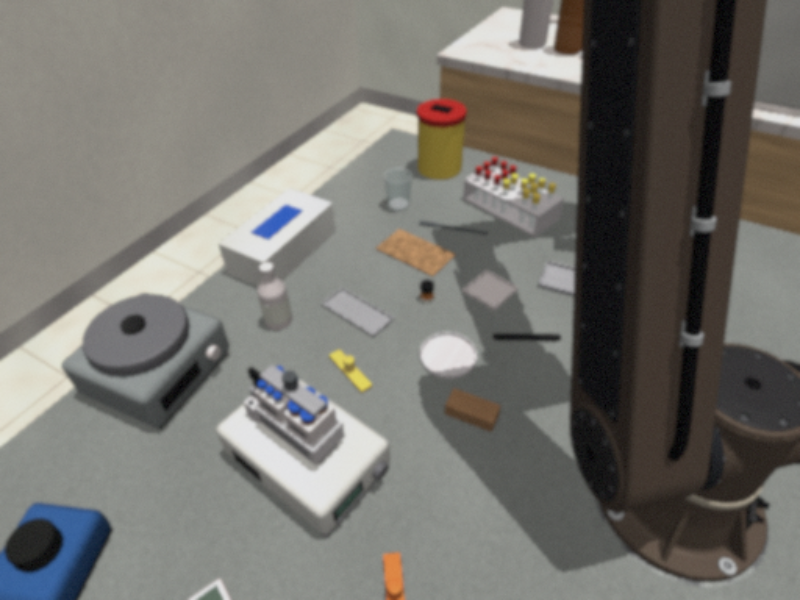

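The top view (800x600 px) shows the shaker at (287,290) with the wing knob at (288,247) and the bare-steel plate with a dark knob at about (278,278). The bottle is at (386,190), the cork mat at (522,255), the square tray at (509,338) and the round dish at (421,335). There are two long-tray candidates: one at (427,250), and one mostly hidden by the arm (seen in the side view at (560,280)). The yellow and orange plates are decoys.

```bash
cat > h.py <<'E'
import numpy as np,cv2
from station import *
def load(n): return dict(np.load(f"{n}.npz"))
def snap(n,name):
    f=grab_frame(n); np.savez(f"{name}.npz",**f); return f
def rays(f,u,v):
    F=192/np.tan(np.radians(float(f["vertical_fov"]))/2)
    u=np.asarray(u,float);v=np.asarray(v,float)
    d=np.stack([(u-f["cx"])/F,-(v-f["cy"])/F,-np.ones_like(u)],-1)
    return d
def cloud(f):
    v,u=np.mgrid[0:384,0:512]; T=f["cam_to_world"]
    return (rays(f,u,v)*f["range_z"][...,None])@T[:3,:3].T+T[:3,3]
def onplane(f,u,v,z):
    T=f["cam_to_world"]; d=rays(f,u,v)@T[:3,:3].T
    return T[:3,3]+d*((z-T[2,3])/d[...,2])[...,None]
def rect(f,mask,z,seed):
    # contour of mask component at seed (u,v) -> minAreaRect on plane z
    n,l=cv2.connectedComponents(mask.astype(np.uint8)); k=l[int(seed[1]),int(seed[0])]
    if k==0: return None
    c=max(cv2.findContours((l==k).astype(np.uint8),0,1)[0],key=len)[:,0].astype(float)
    P=onplane(f,c[:,0],c[:,1],z)[:,:2]
    (cx,cy),(w,h),a=cv2.minAreaRect((P*1000).astype(np.float32))
    if w<h: w,h,a=h,w,a+90
    a=(a+90)%180-90
    return np.round([cx,cy,w,h,a],1)
E
python3 - <<'E'
from h import *
f=load("top0");P=cloud(f);g=0.64
for n,(u,v) in dict(plate=(278,278),wing=(288,247),bottle=(386,182),cork=(522,255),sq=(509,338),dish=(421,333),tray1=(427,250),jar=(472,291),house=(258,330),table=(350,350),t2=(576,451)).items():
    print(n,np.round(P[int(v*g),int(u*g)],3))
b=f["frame"].astype(int);hsv=cv2.cvtColor(f["frame"],cv2.COLOR_BGR2HSV)
for n,s in dict(cork=(522,255),sq=(509,338),tray1=(427,250),house=(258,330)).items():
    u,v=int(s[0]*g),int(s[1]*g); print(n,f["frame"][v,u],hsv[v,u])
    m=np.abs(b-b[v,u]).max(-1)<28
    print(rect(f,m,0.08 if n=='house' else 0.006,(u,v)))
s=load("side0");Ps=cloud(s)
for n,(u,v) in dict(knob=(290,380),wing=(254,376),tray1=(357,312),tray2=(562,278),dish=(448,353),sq=(490,290)).items():
    print("side",n,np.round(Ps[int(v*g),int(u*g)],3))
w=snap("wrist","w0"); print(w["vertical_fov"],w["cx"],w["cy"],np.round(w["cam_to_world"],3).tolist())
cv2.imwrite("pics/w0.png",w["frame"])
E
```

```text
plate [0.513 0.222 0.221]
wing [0.591 0.211 0.168]
bottle [0.748 0.004 0.151]
cork [ 0.626 -0.317 -0.003]
sq [ 0.426 -0.28   0.01 ]
dish [ 0.434 -0.079  0.007]
tray1 [ 0.632 -0.091  0.002]
jar [ 0.528 -0.195  0.041]
house [0.425 0.284 0.072]
table [ 0.392  0.083 -0.   ]
t2 [ 0.175 -0.43  -0.001]
cork [ 90 154 206] [ 17 144 206]
[ 623.9 -315.2  157.4   87.4   -7.4]
sq [163 171 176] [ 18  19 176]
[ 424.3 -284.5   87.    81.7   77.7]
tray1 [200 201 200] [ 60   1 201]
[632.6 -90.9 140.2  60.2  -9.1]
house [225 226 224] [ 75   2 226]
[518.4 224.2 220.9 143.2  -7.9]
side knob [0.506 0.232 0.22 ]
side wing [0.592 0.22  0.163]
side tray1 [ 0.629 -0.087  0.006]
side tray2 [ 0.307 -0.384  0.007]
side dish [ 0.423 -0.082  0.005]
side sq [ 0.425 -0.279  0.003]
62.983391131148096 256.4083875496266 192.6792896303019 [[-0.454, -0.857, -0.242, 0.239], [0.891, -0.436, -0.126, -0.636], [0.002, -0.273, 0.962, 0.383], [0.0, 0.0, 0.0, 1.0]]
```

View pics/w0.png

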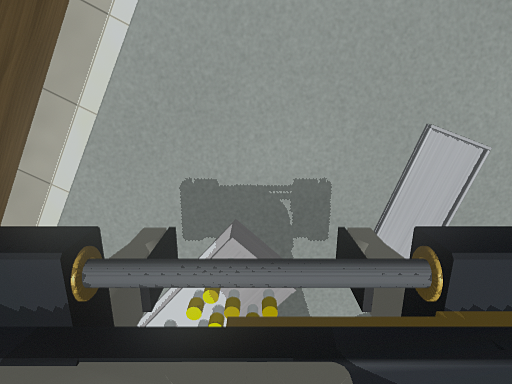

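Tray 1 measures 140x60 mm, so it is the smaller long tray (142x62). Next I'll view the places from above with the wrist camera.

```bash
cat >> h.py <<'E'
def plan(start,targets):
    # start (x,y,z,yawdeg); prints offset cm in tool axes and turn for each leg in chain
    p=np.array(start,float)
    for t in targets:
        t=np.array(t,float); y=np.radians(p[3]); d=t[:3]-p[:3]
        o=np.array([np.cos(y)*d[0]+np.sin(y)*d[1], np.sin(y)*d[0]-np.cos(y)*d[1], -d[2]])*100
        tu=-((t[3]-p[3]+180)%360-180)
        print(np.round(t,3),"offset",np.round(o,2).tolist(),"turn",round(tu,1),"rows>=",int(max(np.ceil(np.linalg.norm(o)/5),np.ceil(abs(tu)/8.59)))); p=t
def here():
    s=get_state(); return [*s["eef_pos"],np.degrees(s["ee_rot"][2])]
E
python3 -c "
from h import *
h=here();print(h);plan(h,[(.48,-.4,.48,-171),(.64,-.2,.55,-188)])"
```

```text
[np.float64(0.3060931318227525), np.float64(-0.6014456296402123), np.float64(0.40393053441249893), np.float64(-153.0327625393952)]
[   0.48   -0.4     0.48 -171.  ] offset [-24.63, 10.07, -7.61] turn 18.0 rows>= 6
[   0.64   -0.2     0.55 -188.  ] offset [-18.93, 17.25, -7.0] turn 17.0 rows>= 6
```

>>> send_rows:
  motion:
    - {"offset": [-24.6, 10.1, -7.6], "turn": 18}
    - {"offset": [-24.6, 10.1, -7.6], "turn": 18}
    - {"offset": [-24.6, 10.1, -7.6], "turn": 18}
    - {"offset": [-24.6, 10.1, -7.6], "turn": 18}
    - {"offset": [-24.6, 10.1, -7.6], "turn": 18}
    - {"offset": [-24.6, 10.1, -7.6], "turn": 18}
    - {"offset": [-24.6, 10.1, -7.6], "turn": 18}
    - {"offset": [-24.6, 10.1, -7.6], "turn": 18}
  hand: 1

```text
t: 0.95
eef_pos: [0.48, -0.3993, 0.4805]
ee_rot: [3.141, -0.0, -2.983]
force: [-0.2, -0.6, 0.0]
width: 0.0878
```

>>> send_rows:
  motion:
    - {"offset": [-18.9, 17.2, -7], "turn": 17}
    - {"offset": [-18.9, 17.2, -7], "turn": 17}
    - {"offset": [-18.9, 17.2, -7], "turn": 17}
    - {"offset": [-18.9, 17.2, -7], "turn": 17}
    - {"offset": [-18.9, 17.2, -7], "turn": 17}
    - {"offset": [-18.9, 17.2, -7], "turn": 17}
    - {"offset": [-18.9, 17.2, -7], "turn": 17}
    - {"offset": [-18.9, 17.2, -7], "turn": 17}

```text
t: 1.75
eef_pos: [0.6392, -0.2014, 0.5497]
ee_rot: [-3.141, -0.002, 3.001]
force: [-0.4, 1.0, -0.4]
width: 0.0875
```

```bash
python3 - <<'E'
from h import *
s=get_state();print(np.round(s["q"],2),s["t"])
w=snap("wrist","w1"); cv2.imwrite("pics/w1.png",w["frame"])
h=here();print(np.round(h,4)); plan(h,[(.64,.2,.52,-188)])
E
```

```text
[-0.02  0.3   0.25 -0.   -1.52 -1.7 ] 1.75
[  0.6388  -0.2018   0.5498 171.9037]
[   0.64    0.2     0.52 -188.  ] offset [5.54, 39.8, 2.98] turn -0.1 rows>= 9
```

View pics/w1.png

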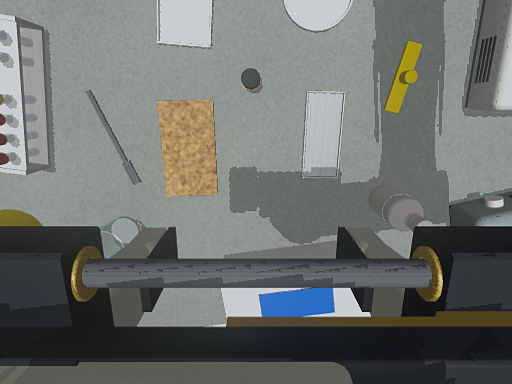

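Wrist view: cork mat at (188,148), long tray at (324,134), jar at (251,78), and the square tray and dish cut off at the top edge. The plate with the round grip at (405,77) is the yellow decoy.

>>> send_rows:
  motion:
    - {"offset": [5.5, 20, 1.5], "turn": 0}
    - {"offset": [5.5, 39.8, 3], "turn": 0}
    - {"offset": [5.5, 39.8, 3], "turn": 0}
    - {"offset": [5.5, 39.8, 3], "turn": 0}
    - {"offset": [5.5, 39.8, 3], "turn": 0}
    - {"offset": [5.5, 39.8, 3], "turn": 0}
    - {"offset": [5.5, 39.8, 3], "turn": 0}
    - {"offset": [5.5, 39.8, 3], "turn": 0}

```text
t: 2.6
eef_pos: [0.6402, 0.1976, 0.5209]
ee_rot: [-3.142, 0.0, 2.999]
force: [1.6, -0.3, 0.2]
width: 0.0878
```

>>> send_rows:
  motion:
    - {"offset": [0, 1.5, 0], "turn": 0}
    - {"offset": [0, 1.5, 0], "turn": 0}
    - {"offset": [0, 1.5, 0], "turn": 0}

```text
t: 2.9
eef_pos: [0.6427, 0.2112, 0.5207]
ee_rot: [-3.141, -0.0, 3.001]
force: [0.2, -1.6, 0.3]
width: 0.0871
```

```bash
python3 - <<'E'
from h import *
f=load("w1");b=f["frame"].astype(int)
for n,u,v,z,tol in (("cork",188,148,.004,45),("tray",324,134,.009,30)):
    m=np.abs(b-b[v-2:v+3,u-2:u+3].mean((0,1))).max(-1)<tol
    m=cv2.morphologyEx(m.astype(np.uint8),cv2.MORPH_CLOSE,np.ones((5,5)))
    print(n,rect(f,m,z,(u,v)))
print(np.round(here(),4),get_state()["t"])
w=snap("wrist","w2"); P=cloud(w)
cv2.imwrite("pics/w2.png",w["frame"])
E
```

```text
cork [ 608.5 -320.8  661.7  420.6   82. ]
tray [623.8 -90.2 129.9  61.1  -9.2]
[  0.6427   0.2112   0.5207 171.9174] 2.9
```

View pics/w2.png

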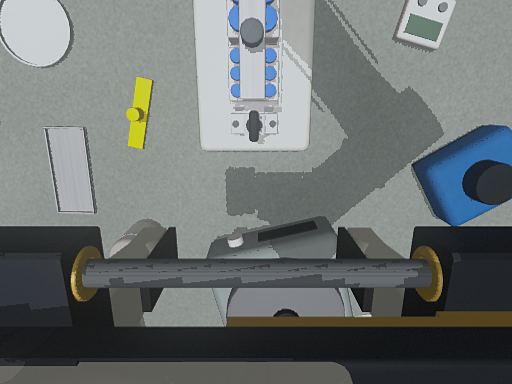

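The wrist view shows the bare-steel plate with its knob top at (252,32) and the wing knob at (254,125). The rack of small tubes is beside the bridge, and the large vials are on the far side.

```bash
python3 - <<'E'
from h import *
f=load("w2");P=cloud(f)
z=P[...,2]
def top(lo,hi,u0,u1,v0,v1,dark=None):
    m=np.zeros(z.shape,bool); m[v0:v1,u0:u1]=1
    m&=(z>lo)&(z<hi)
    if dark: m&=f["frame"].max(-1)<dark
    v,u=np.nonzero(m); q=P[m]
    return m,q,u,v
m,q,u,v=top(.214,.230,225,280,0,60); print("knob",q.mean(0),np.ptp(q,0),len(q),"px",u.min(),u.max(),v.min(),v.max())
print(" ray",onplane(f,(u.min()+u.max()+0)/2,(v.min()+v.max())/2,.221))
m,q,u,v=top(.160,.172,235,275,95,150,110); r=cv2.minAreaRect((q[:,:2]*1000).astype(np.float32));print("wing",q.mean(0),r,len(q))
m,q,u,v=top(.188,.200,225,280,0,100); r=cv2.minAreaRect((q[:,:2]*1000).astype(np.float32));print("plate",q.mean(0),r)
m,q,u,v=top(.07,.09,190,320,0,160); r=cv2.minAreaRect((q[:,:2]*1000).astype(np.float32));print("house",np.median(q[:,2]),r)
# house long edge direction: left/right border on top view
t=load("top0"); b=t["frame"].astype(int)
g=load("w1");b=g["frame"].astype(int);Pg=cloud(g)
hsv=cv2.cvtColor(g["frame"],cv2.COLOR_BGR2HSV)
m=cv2.morphologyEx(((hsv[...,1]>90)&(hsv[...,0]<25)).astype(np.uint8),cv2.MORPH_CLOSE,np.ones((5,5)))
print("cork",rect(g,m,.004,(188,148)))
m=(b.min(-1)>165).astype(np.uint8);m=cv2.morphologyEx(m,cv2.MORPH_CLOSE,np.ones((7,7))); print("tray",rect(g,m,.009,(324,134)))
g2=load("w2");b2=g2["frame"]; m=(b2.min(-1)>150).astype(np.uint8);m=cv2.morphologyEx(m,cv2.MORPH_CLOSE,np.ones((7,7)));print("tray w2",rect(g2,m,.009,(70,170)),"house",rect(g2,m,.08,(290,120)))
print("table z",np.median(Pg[60:200,225:240,2]))
E
```

```text
knob [0.51142878 0.2246902  0.2200454 ] [0.01953317 0.01912844 0.00884088] 519 px 240 263 17 44
 ray [0.51137911 0.22471072 0.221     ]
wing [0.58983507 0.21457902 0.16570251] ((582.5103759765625, 216.89694213867188), (13.455244064331055, 47.16720962524414), 72.64667510986328) 294
plate [0.5246453  0.22302732 0.19334202] ((522.1672973632812, 223.0123291015625), (23.897693634033203, 81.79219818115234), 82.39752960205078)
house 0.0791743303895539 ((538.3511352539062, 221.625244140625), (149.6186981201172, 181.85537719726562), 82.15869140625)
cork [ 621.1 -315.1  158.6   89.    -7.1]
tray [629.  -91.2 140.   60.5  -9.1]
tray w2 [618.  -87.1 167.   93.7  -8.8] house [587.9 190.6 284.4 234.3  -8. ]
table z -0.0006477033430135615
```

```bash
python3 -c "
from h import *
plan(here(),[(.5114,.2247,.42,172.2),(.5114,.2247,.3755,172.2),(.5114,.2247,.45,172.2),(.629,-.091,.45,170.9),(.629,-.091,.23,170.9)])"
```

```text
[  0.511   0.225   0.42  172.2  ] offset [13.19, -0.48, 10.11] turn -0.3 rows>= 4
[  0.511   0.225   0.376 172.2  ] offset [0.0, 0.0, 4.45] turn -0.0 rows>= 1
[  0.511   0.225   0.45  172.2  ] offset [0.0, 0.0, -7.45] turn -0.0 rows>= 2
[ 6.290e-01 -9.100e-02  4.500e-01  1.709e+02] offset [-15.94, -29.68, -0.0] turn 1.3 rows>= 7
[ 6.290e-01 -9.100e-02  2.300e-01  1.709e+02] offset [0.0, 0.0, 22.0] turn -0.0 rows>= 5
```

>>> send_rows:
  motion:
    - {"offset": [6.6, -0.2, 5], "turn": 0}
    - {"offset": [13.2, -0.5, 10.1], "turn": 0}
    - {"offset": [13.2, -0.5, 10.1], "turn": 0}
    - {"offset": [13.2, -0.5, 10.1], "turn": 0}
    - {"offset": [13.2, -0.5, 10.1], "turn": 0}
    - {"offset": [13.2, -0.5, 10.1], "turn": 0}
    - {"offset": [13.2, -0.5, 10.1], "turn": 0}

```text
t: 3.65
eef_pos: [0.5123, 0.2256, 0.4211]
ee_rot: [3.14, 0.002, 3.0]
force: [0.2, 0.3, 0.6]
width: 0.0877
```

```bash
python3 -c "
from h import *
print(here());plan(here(),[(.5114,.2247,.3755,172.2)])
w=snap('wrist','w3');cv2.imwrite('pics/w3.png',w['frame'])"
```

```text
[np.float64(0.5123039100008766), np.float64(0.22559383195776672), np.float64(0.42112730963820755), np.float64(171.9006913694842)]
[  0.511   0.225   0.376 172.2  ] offset [0.08, -0.1, 4.56] turn -0.3 rows>= 1
```

View pics/w3.png

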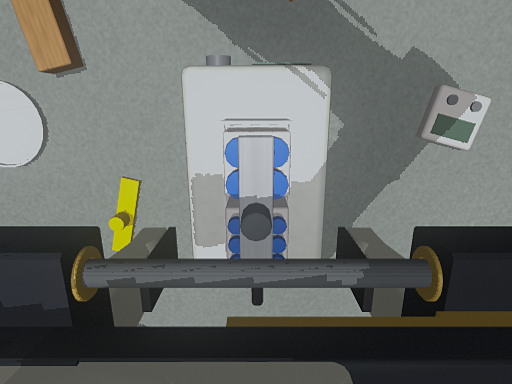

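The enlarged view confirms the bare-steel plate, knob at (257,222), centred between the fingers at 152 and 362. I'll descend and grip it.

>>> send_rows:
  motion:
    - {"offset": [0.05, -0.1, 2.3], "turn": 0}
    - {"offset": [0.05, -0.1, 4.5], "turn": 0}
    - {"offset": [0.05, -0.1, 4.5], "turn": 0}
    - {"offset": [0.05, -0.1, 4.5], "turn": 0}

```text
t: 4.1
eef_pos: [0.5113, 0.2252, 0.3754]
ee_rot: [-3.141, 0.0, 3.001]
force: [0.2, 0.8, 1.1]
width: 0.088
```

>>> send_rows:
  motion:
    - {"offset": [0, 0, 0], "turn": 0}
    - {"offset": [0, 0, 0], "turn": 0}
    - {"offset": [0, 0, 0], "turn": 0}
    - {"offset": [0, 0, 0], "turn": 0}
    - {"offset": [0, 0, 0], "turn": 0}
    - {"offset": [0, 0, 0], "turn": 0}
    - {"offset": [0, 0, 0], "turn": 0}
    - {"offset": [0, 0, 0], "turn": 0}
  hand: -1
  squeeze: 20

```text
t: 4.9
eef_pos: [0.5105, 0.2252, 0.3749]
ee_rot: [-3.142, -0.0, 3.002]
force: [-0.2, 0.1, -0.4]
width: 0.0291
```

>>> send_rows:
  motion:
    - {"offset": [0, 0, -2], "turn": 0}
    - {"offset": [0, 0, -4], "turn": 0}
    - {"offset": [0, 0, -7], "turn": 0}
    - {"offset": [0, 0, -7], "turn": 0}

```text
t: 5.3
eef_pos: [0.5113, 0.2256, 0.4491]
ee_rot: [3.138, 0.005, 3.002]
force: [0.5, -0.6, -0.5]
width: 0.0015
```

```bash
python3 -c "
from h import *
print(here(),get_state()['width']);plan(here(),[(.629,-.091,.445,170.9),(.629,-.091,.21,170.9)])"
```

```text
[np.float64(0.5113167169469309), np.float64(0.22557440942838053), np.float64(0.44913692489603774), np.float64(172.00300324306255)] 0.0015113637415604384
[ 6.290e-01 -9.100e-02  4.450e-01  1.709e+02] offset [-16.06, -29.71, 0.41] turn 1.1 rows>= 7
[ 6.290e-01 -9.100e-02  2.100e-01  1.709e+02] offset [0.0, 0.0, 23.5] turn -0.0 rows>= 5
```

The fingers were still closing at 29 mm when I lifted. I'll reopen to about 48 mm, go back down and wait longer.

>>> send_rows:
  motion:
    - {"offset": [0, 0, 0], "turn": 0}
    - {"offset": [0, 0, 0], "turn": 0}
    - {"offset": [0, 0, 0], "turn": 0}
    - {"offset": [0, 0, 0], "turn": 0}
    - {"offset": [0, 0, 0], "turn": 0}
    - {"offset": [0, 0, 0], "turn": 0}
    - {"offset": [0, 0, 0], "turn": 0}
    - {"offset": [0, 0, 0], "turn": 0}
  hand: 0.1

```text
t: 6.1
eef_pos: [0.5105, 0.2252, 0.4449]
ee_rot: [-3.142, -0.0, 3.002]
force: [-0.7, 0.3, 0.8]
width: 0.0478
```

```bash
python3 - <<'E'
from h import *
print(here(),get_state()['width'])
f=snap('wrist','w4');P=cloud(f);z=P[...,2];m=np.zeros(z.shape,bool);m[150:300,215:300]=1;m&=(z>.214)&(z<.230)
q=P[m];v,u=np.nonzero(m);print(q.mean(0),np.ptp(q,0),len(q),u.min(),u.max(),v.min(),v.max())
E
```

```text
[np.float64(0.5105372495169287), np.float64(0.22523491381768124), np.float64(0.44487257320745266), np.float64(171.97485817712814)] 0.0478267990017482
[0.50961685 0.22505544 0.21991818] [0.0191042  0.01917677 0.00843379] 635 244 271 201 229
```

>>> send_rows:
  motion:
    - {"offset": [0, 0, 3], "turn": 0}
    - {"offset": [0, 0, 5], "turn": 0}
    - {"offset": [0, 0, 7], "turn": 0}
    - {"offset": [0, 0, 7], "turn": 0}
    - {"offset": [0, 0, 7], "turn": 0}

```text
t: 6.65
eef_pos: [0.5107, 0.2253, 0.3753]
ee_rot: [-3.141, 0.0, 3.002]
force: [0.5, -0.1, 0.2]
width: 0.0482
```

>>> send_rows:
  motion:
    - {"offset": [0, 0, 0], "turn": 0}
    - {"offset": [0, 0, 0], "turn": 0}
    - {"offset": [0, 0, 0], "turn": 0}
    - {"offset": [0, 0, 0], "turn": 0}
    - {"offset": [0, 0, 0], "turn": 0}
    - {"offset": [0, 0, 0], "turn": 0}
    - {"offset": [0, 0, 0], "turn": 0}
    - {"offset": [0, 0, 0], "turn": 0}
  hand: -1
  squeeze: 25

```text
t: 7.45
eef_pos: [0.5106, 0.2253, 0.3753]
ee_rot: [3.141, 0.0, 3.002]
force: [-0.9, -0.1, 4.2]
width: 0.0197
```

>>> send_rows:
  motion:
    - {"offset": [0, 0, -1], "turn": 0}
    - {"offset": [0, 0, -2], "turn": 0}
    - {"offset": [0, 0, -4], "turn": 0}
    - {"offset": [0, 0, -7], "turn": 0}
    - {"offset": [0, 0, -7], "turn": 0}

```text
t: 7.95
eef_pos: [0.5113, 0.2255, 0.4497]
ee_rot: [3.137, 0.005, 3.002]
force: [-0.0, 0.1, -1.9]
width: 0.0193
```

```bash
python3 -c "
from h import *
print(here(),get_state()['width']);plan(here(),[(.629,-.091,.445,170.9),(.629,-.091,.21,170.9)])"
```

```text
[np.float64(0.5113346955990448), np.float64(0.22546835399318155), np.float64(0.4497271453124067), np.float64(171.99717012765905)] 0.01928543012931054
[ 6.290e-01 -9.100e-02  4.450e-01  1.709e+02] offset [-16.06, -29.7, 0.47] turn 1.1 rows>= 7
[ 6.290e-01 -9.100e-02  2.100e-01  1.709e+02] offset [0.0, 0.0, 23.5] turn -0.0 rows>= 5
```

>>> send_rows:
  motion:
    - {"offset": [-2, -4, 0], "turn": 0.2}
    - {"offset": [-4, -8, 0], "turn": 0.5}
    - {"offset": [-6.5, -12, 0], "turn": 0.7}
    - {"offset": [-9, -16.5, 0], "turn": 1}
    - {"offset": [-11.5, -21, 0], "turn": 1}
    - {"offset": [-13.5, -25, 0], "turn": 1}
    - {"offset": [-15, -28, 0], "turn": 1}
    - {"offset": [-16.1, -29.7, 0], "turn": 1}

```text
t: 8.75
eef_pos: [0.6287, -0.0942, 0.4445]
ee_rot: [-3.141, -0.001, 2.982]
force: [0.5, 1.4, -1.1]
width: 0.0193
```

>>> send_rows:
  motion:
    - {"offset": [0, 0, 2], "turn": 0}
    - {"offset": [0, 0, 6], "turn": 0}
    - {"offset": [0, 0, 10], "turn": 0}
    - {"offset": [0, 0, 14], "turn": 0}
    - {"offset": [0, 0, 18], "turn": 0}
    - {"offset": [0, 0, 21], "turn": 0}
    - {"offset": [0, 0, 22.5], "turn": 0}
    - {"offset": [0, 0, 22.5], "turn": 0}

```text
t: 9.55
eef_pos: [0.6274, -0.0915, 0.2169]
ee_rot: [-3.14, -0.005, 2.983]
force: [0.0, 0.3, -1.9]
width: 0.0186
```

```bash
python3 - <<'E'
from h import *
print(here(),get_state()['width']);plan(here(),[(.629,-.091,.194,170.9)])
w=snap('wrist','w5');cv2.imwrite('pics/w5.png',w['frame'])
E
```

```text
[np.float64(0.6273722774443947), np.float64(-0.09149261241133988), np.float64(0.2169476568735335), np.float64(170.94087749942278)] 0.018646939325852156
[ 6.290e-01 -9.100e-02  1.940e-01  1.709e+02] offset [-0.15, 0.07, 2.29] turn 0.0 rows>= 1
```

View pics/w5.png

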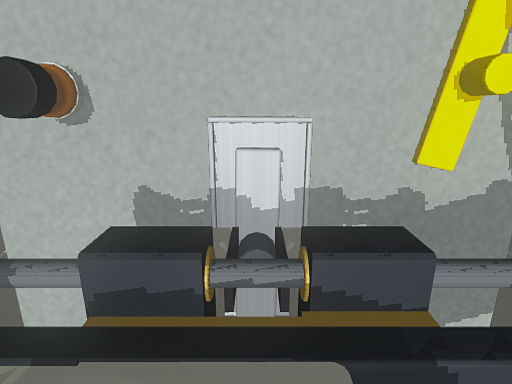

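The plate (end at 236-281, row 150) is centred in the tray (208-311, row 120). I'll lower it and release.

>>> send_rows:
  motion:
    - {"offset": [0, 0, 1], "turn": 0}
    - {"offset": [0, 0, 2], "turn": 0}
    - {"offset": [0, 0, 2.7], "turn": 0}
    - {"offset": [0, 0, 2.7], "turn": 0}
    - {"offset": [0, 0, 2.7], "turn": 0}

```text
t: 10.1
eef_pos: [0.6285, -0.0914, 0.1929]
ee_rot: [-3.142, -0.0, 2.984]
force: [0.1, 0.7, -1.1]
width: 0.0197
```

>>> send_rows:
  motion:
    - {"offset": [0, 0, 0], "turn": 0}
    - {"offset": [0, 0, 0], "turn": 0}
    - {"offset": [0, 0, 0], "turn": 0}
    - {"offset": [0, 0, 0], "turn": 0}
  hand: 0.1

```text
t: 10.5
eef_pos: [0.6286, -0.0913, 0.1932]
ee_rot: [3.142, 0.0, 2.984]
force: [1.1, 0.0, 0.1]
width: 0.0449
```

>>> send_rows:
  motion:
    - {"offset": [0, 0, -2], "turn": 0}
    - {"offset": [0, 0, -6], "turn": 0}
    - {"offset": [0, 0, -11], "turn": 0}
    - {"offset": [0, 0, -16], "turn": 0}
    - {"offset": [0, 0, -21], "turn": 0}
    - {"offset": [0, 0, -25], "turn": 0}
    - {"offset": [0, 0, -25], "turn": 0}
    - {"offset": [0, 0, -25], "turn": 0}
  hand: 1

```text
t: 11.3
eef_pos: [0.6283, -0.0913, 0.4442]
ee_rot: [3.14, 0.003, 2.984]
force: [0.2, 0.3, -0.7]
width: 0.0875
```

```bash
python3 - <<'E'
from h import *
print(here(),get_state()['width'])
f=snap('wrist','w6');cv2.imwrite('pics/w6.png',f['frame'])
P=cloud(f);z=P[...,2];m=(f['frame'].max(-1)<90)&(z>.034)&(z<.045)&(abs(P[...,0]-.63)<.04)&(abs(P[...,1]+.09)<.04);print('knob',P[m].mean(0),m.sum())
# rough: view pose for dish & square tray
plan(here(),[(.52,-.18,.5,172)])
E
```

```text
[np.float64(0.628253819842705), np.float64(-0.09133419304242327), np.float64(0.4442371123417812), np.float64(170.96925890698296)] 0.08750986591867527
knob [ 0.62092903 -0.09173354  0.03583533] 13
[  0.52  -0.18   0.5  172.  ] offset [9.28, -10.46, -5.73] turn -1.0 rows>= 4
```

>>> send_rows:
  motion:
    - {"offset": [4.6, -5.2, -3], "turn": -0.5}
    - {"offset": [9.3, -10.5, -5.7], "turn": -1}
    - {"offset": [9.3, -10.5, -5.7], "turn": -1}
    - {"offset": [9.3, -10.5, -5.7], "turn": -1}
    - {"offset": [9.3, -10.5, -5.7], "turn": -1}
    - {"offset": [9.3, -10.5, -5.7], "turn": -1}
    - {"offset": [9.3, -10.5, -5.7], "turn": -1}

```text
t: 12.05
eef_pos: [0.5209, -0.1798, 0.4983]
ee_rot: [-3.141, -0.003, 3.002]
force: [0.1, 1.0, 0.3]
width: 0.0875
```

```bash
python3 - <<'E'
from h import *
print(here())
f=snap('wrist','w7');cv2.imwrite('pics/w7.png',f['frame'])
P=cloud(f);z=P[...,2];t=load('top0')
for n,c in (('dish',(.43,-.08)),('sq',(.425,-.281))):
    m=(z>.0065)&(z<.014)&(np.hypot(P[...,0]-c[0],P[...,1]-c[1])<.075)
    q=(P[m][:,:2]*1000).astype(np.float32)
    print(n,m.sum(),cv2.minAreaRect(q),cv2.minEnclosingCircle(q))
E
```

```text
[np.float64(0.5209292097876662), np.float64(-0.1798407149130711), np.float64(0.4982937489077702), np.float64(172.01476191409796)]
dish 520 ((418.63690185546875, -79.89938354492188), (105.0266342163086, 104.34352111816406), 38.0468864440918) ((418.8382568359375, -79.74705505371094), 53.02511215209961)
sq 463 ((422.669677734375, -280.9703063964844), (82.11100006103516, 81.83294677734375), 77.46473693847656) ((422.7822265625, -280.6683349609375), 57.13584899902344)
```

View pics/w7.png

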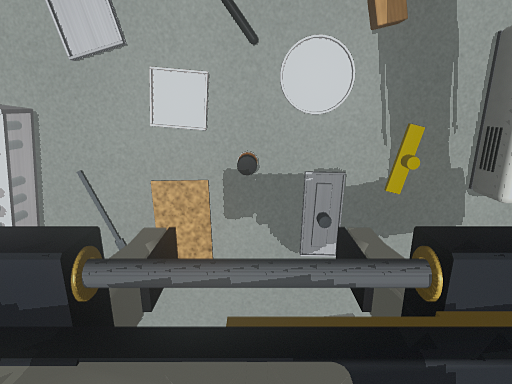

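Tray measurements fit: dish 105 mm across at (0.419,-0.080), and square tray 82x82 mm at (0.423,-0.281), turned -12.5°. The plate lies in its tray at (324,213). Next, the racks.

```bash
python3 -c "
from h import *
plan(here(),[(.61,.211,.45,172.2)])"
```

```text
[  0.61    0.211   0.45  172.2  ] offset [-3.39, 39.94, 4.84] turn -0.2 rows>= 9
```

>>> send_rows:
  motion:
    - {"offset": [-1.5, 20, 1.5], "turn": 0}
    - {"offset": [-3.4, 39.9, 4.8], "turn": 0}
    - {"offset": [-3.4, 39.9, 4.8], "turn": 0}
    - {"offset": [-3.4, 39.9, 4.8], "turn": 0}
    - {"offset": [-3.4, 39.9, 4.8], "turn": 0}
    - {"offset": [-3.4, 39.9, 4.8], "turn": 0}
    - {"offset": [-3.4, 39.9, 4.8], "turn": 0}
    - {"offset": [-3.4, 39.9, 4.8], "turn": 0}

```text
t: 12.9
eef_pos: [0.609, 0.2098, 0.4511]
ee_rot: [-3.141, -0.001, 3.003]
force: [1.7, -0.6, 1.3]
width: 0.0876
```

>>> send_rows:
  motion:
    - {"offset": [0, 0, 0], "turn": 0}
    - {"offset": [0, 0, 0], "turn": 0}
    - {"offset": [0, 0, 0], "turn": 0}

```text
t: 13.2
eef_pos: [0.6088, 0.2068, 0.4517]
ee_rot: [-3.141, -0.001, 3.002]
force: [-0.2, -0.5, 0.9]
width: 0.0879
```

```bash
python3 - <<'E'
from h import *
print(here())
f=snap('wrist','w8');cv2.imwrite('pics/w8.png',f['frame'])
P=cloud(f);z=P[...,2]
for n,lo,hi,c,r in (('wing',.158,.175,(.5905,.214),.02),('racktops',.163,.176,(.51,.225),.06),('caps',.181,.192,(.51,.225),.065)):
    m=(z>lo)&(z<hi)&(np.hypot(P[...,0]-c[0],P[...,1]-c[1])<r)
    if n!='wing' : m&=f['frame'].astype(int).min(-1)>(130 if n=='racktops' else 0)
    nn,l,st,ce=cv2.connectedComponentsWithStats(m.astype(np.uint8))
    for k in range(1,nn):
        if st[k,4]>25:
            q=(P[l==k][:,:2]*1000).astype(np.float32); print(n,st[k,4],np.round(P[l==k].mean(0),4),np.round(np.hstack([*cv2.minAreaRect(q)[:2],cv2.minAreaRect(q)[2]]),1))
E
```

```text
[np.float64(0.6088055490492355), np.float64(0.20681381037137717), np.float64(0.4517142605236598), np.float64(172.00594202295613)]
wing 419 [0.5889 0.2145 0.1657] [589.7 214.6   9.7  31.3  82.2]
racktops 1144 [0.4908 0.2239 0.1692] [484.  229.   50.   45.1  82.1]
racktops 148 [0.4815 0.2516 0.1693] [480.3 250.1   9.3  20.3  78.8]
racktops 1753 [0.5383 0.2208 0.1693] [539.8 221.2  50.1  48.8  81.8]
caps 664 [0.4716 0.2192 0.1853] [472.2 219.2  21.8  15.4  82.6]
caps 1432 [0.4857 0.2403 0.1853] [486.7 240.2  21.2  38.1  82.2]
caps 777 [0.492  0.2164 0.1853] [491.9 216.2  21.   21.3  83. ]
caps 237 [0.5224 0.208  0.1854] [522.5 208.   11.9  11.9  38. ]
caps 234 [0.5246 0.2233 0.1854] [524.8 223.3  11.9  12.3  34.8]
caps 241 [0.5267 0.2385 0.1853] [526.5 238.5  12.   12.3  36.9]
caps 227 [0.5377 0.2059 0.1853] [537.9 206.   12.1  12.3  35.8]
caps 228 [0.5399 0.2211 0.1853] [540.  221.1  12.3  12.1  37.8]
caps 232 [0.5419 0.2363 0.1853] [541.9 236.4  12.2  12.3  63.5]
caps 215 [0.5529 0.2038 0.1854] [553.  203.7  11.9  12.1  37.5]
caps 214 [0.5551 0.219  0.1854] [555.2 219.1  12.   12.   35.9]
caps 220 [0.5571 0.2342 0.1853] [557.3 234.3  12.4  11.9  37. ]
```

View pics/w8.png

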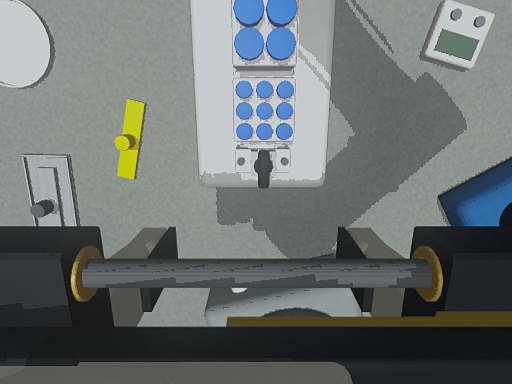

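Wrist view: tube rack at (264,110), its centre cap at world (0.540,0.221), and vial rack at (265,25), about (0.483,0.229). The wing knob is at (0.5897,0.2146). The shaker is turned -8°.

```bash
python3 -c "
from h import *
plan(here(),[(.540,.2211,.40,172),(.540,.2211,.319,172),(.540,.2211,.42,172),(.54,-.08,.42,172),(.4227,-.281,.42,167.5),(.4227,-.281,.21,167.5),(.4227,-.281,.193,167.5)])"
```

```text
[  0.54    0.221   0.4   172.   ] offset [7.02, 0.51, 5.22] turn -0.0 rows>= 2
[  0.54    0.221   0.319 172.   ] offset [0.0, 0.0, 8.1] turn -0.0 rows>= 2
[  0.54    0.221   0.42  172.   ] offset [0.0, 0.0, -10.1] turn -0.0 rows>= 3
[ 5.40e-01 -8.00e-02  4.20e-01  1.72e+02] offset [-4.19, -29.82, -0.0] turn -0.0 rows>= 7
[  0.423  -0.281   0.42  167.5  ] offset [8.82, -21.54, -0.0] turn 4.5 rows>= 5
[  0.423  -0.281   0.21  167.5  ] offset [0.0, 0.0, 21.0] turn -0.0 rows>= 5
[  0.423  -0.281   0.193 167.5  ] offset [0.0, 0.0, 1.7] turn -0.0 rows>= 1
```

>>> send_rows:
  motion:
    - {"offset": [4, 0.3, 2.5], "turn": 0}
    - {"offset": [7, 0.5, 5.2], "turn": 0}
    - {"offset": [7, 0.5, 5.2], "turn": 0}
    - {"offset": [7, 0.5, 5.2], "turn": 0}
    - {"offset": [7, 0.5, 5.2], "turn": 0}
    - {"offset": [7, 0.5, 5.2], "turn": 0}

```text
t: 13.85
eef_pos: [0.5411, 0.2211, 0.4014]
ee_rot: [3.14, 0.002, 3.001]
force: [0.2, -0.1, -1.4]
width: 0.0878
```

```bash
python3 -c "
from h import *
print(here());plan(here(),[(.540,.2211,.319,172)])"
```

```text
[np.float64(0.5410935674434385), np.float64(0.22110424900002076), np.float64(0.40144028006861976), np.float64(171.9193839170806)]
[  0.54    0.221   0.319 172.   ] offset [0.11, -0.02, 8.24] turn -0.1 rows>= 2
```

>>> send_rows:
  motion:
    - {"offset": [0, 0, 2], "turn": 0}
    - {"offset": [0, 0, 4], "turn": 0}
    - {"offset": [0, 0, 6], "turn": 0}
    - {"offset": [0, 0, 8.1], "turn": 0}
    - {"offset": [0, 0, 8.1], "turn": 0}
    - {"offset": [0, 0, 8.1], "turn": 0}

```text
t: 14.45
eef_pos: [0.5409, 0.2213, 0.3198]
ee_rot: [-3.141, 0.0, 3.001]
force: [0.3, 1.4, 0.1]
width: 0.0873
```

>>> send_rows:
  motion:
    - {"offset": [0, 0, 0], "turn": 0}
    - {"offset": [0, 0, 0], "turn": 0}
    - {"offset": [0, 0, 0], "turn": 0}
    - {"offset": [0, 0, 0], "turn": 0}
    - {"offset": [0, 0, 0], "turn": 0}
    - {"offset": [0, 0, 0], "turn": 0}
    - {"offset": [0, 0, 0], "turn": 0}
    - {"offset": [0, 0, 0], "turn": 0}
  hand: -1
  squeeze: 20

```text
t: 15.25
eef_pos: [0.5402, 0.2214, 0.3195]
ee_rot: [3.141, 0.0, 3.002]
force: [-1.5, -0.3, 2.3]
width: 0.0499
```

>>> send_rows:
  motion:
    - {"offset": [0, 0, -1], "turn": 0}
    - {"offset": [0, 0, -3], "turn": 0}
    - {"offset": [0, 0, -5.5], "turn": 0}
    - {"offset": [0, 0, -8], "turn": 0}
    - {"offset": [0, 0, -10], "turn": 0}
    - {"offset": [0, 0, -10], "turn": 0}
    - {"offset": [0, 0, -10], "turn": 0}
    - {"offset": [0, 0, -10], "turn": 0}

```text
t: 16.05
eef_pos: [0.5398, 0.2212, 0.4184]
ee_rot: [-3.141, -0.001, 3.001]
force: [0.4, 0.3, -0.8]
width: 0.05
```

```bash
python3 - <<'E'
from h import *
print(here(),get_state()['width'])
plan(here(),[(.54,-.08,.42,172),(.4227,-.281,.42,167.5),(.4227,-.281,.21,167.5),(.4227,-.281,.193,167.5)])
f=snap('wrist','w9');cv2.imwrite('pics/w9.png',f['frame'])
E
```

```text
[np.float64(0.5398496284515669), np.float64(0.22116407995981588), np.float64(0.4184335269581464), np.float64(171.9628490929656)] 0.0499976119047832
[ 5.40e-01 -8.00e-02  4.20e-01  1.72e+02] offset [-4.23, -29.82, -0.16] turn -0.0 rows>= 7
[  0.423  -0.281   0.42  167.5  ] offset [8.82, -21.54, -0.0] turn 4.5 rows>= 5
[  0.423  -0.281   0.21  167.5  ] offset [0.0, 0.0, 21.0] turn -0.0 rows>= 5
[  0.423  -0.281   0.193 167.5  ] offset [0.0, 0.0, 1.7] turn -0.0 rows>= 1
```

>>> send_rows:
  motion:
    - {"offset": [-0.4, -3, 0], "turn": 0}
    - {"offset": [-1, -7, 0], "turn": 0}
    - {"offset": [-1.6, -11.5, 0], "turn": 0}
    - {"offset": [-2.2, -16, 0], "turn": 0}
    - {"offset": [-2.8, -20.5, 0], "turn": 0}
    - {"offset": [-3.4, -25, 0], "turn": 0}
    - {"offset": [-4, -28.5, 0], "turn": 0}
    - {"offset": [-4.2, -29.8, 0], "turn": 0}

```text
t: 16.9
eef_pos: [0.5397, -0.0823, 0.4185]
ee_rot: [-3.141, -0.002, 2.999]
force: [-0.5, 0.5, -1.5]
width: 0.0498
```

>>> send_rows:
  motion:
    - {"offset": [1.5, -4, 0], "turn": 1}
    - {"offset": [3.2, -8, 0], "turn": 2}
    - {"offset": [4.9, -12, 0], "turn": 3}
    - {"offset": [6.5, -16, 0], "turn": 4}
    - {"offset": [8, -19.5, 0], "turn": 4.5}
    - {"offset": [8.8, -21.5, 0], "turn": 4.5}
    - {"offset": [8.8, -21.5, 0], "turn": 4.5}
    - {"offset": [8.8, -21.5, 0], "turn": 4.5}

```text
t: 17.7
eef_pos: [0.4228, -0.2803, 0.4188]
ee_rot: [3.141, -0.001, 2.922]
force: [1.2, -0.4, -0.9]
width: 0.05
```

```bash
python3 - <<'E'
from h import *
print(here(),get_state()['width'])
plan(here(),[(.4227,-.281,.215,167.5),(.4227,-.281,.193,167.5)])
E
```

```text
[np.float64(0.4228432639033788), np.float64(-0.28029902997609835), np.float64(0.41878751955278726), np.float64(167.40297283316698)] 0.05004293694861739
[  0.423  -0.281   0.215 167.5  ] offset [-0.0, -0.07, 20.38] turn -0.1 rows>= 5
[  0.423  -0.281   0.193 167.5  ] offset [0.0, 0.0, 2.2] turn -0.0 rows>= 1
```

>>> send_rows:
  motion:
    - {"offset": [0, 0, 3], "turn": 0}
    - {"offset": [0, 0, 7], "turn": 0}
    - {"offset": [0, 0, 11], "turn": 0}
    - {"offset": [0, 0, 15], "turn": 0}
    - {"offset": [0, 0, 18], "turn": 0}
    - {"offset": [0, 0, 20], "turn": 0}
    - {"offset": [0, 0, 20.5], "turn": 0}
    - {"offset": [0, 0, 20.5], "turn": 0}

```text
t: 18.5
eef_pos: [0.4235, -0.2796, 0.2138]
ee_rot: [-3.141, -0.002, 2.924]
force: [1.2, -1.1, -1.3]
width: 0.0503
```

>>> send_rows:
  motion:
    - {"offset": [0, 0, 1], "turn": 0}
    - {"offset": [0, 0, 1.6], "turn": 0}
    - {"offset": [0, 0, 2], "turn": 0}
    - {"offset": [0, 0, 2], "turn": 0}
    - {"offset": [0, 0, 2], "turn": 0}

```text
t: 19.0
eef_pos: [0.4231, -0.2803, 0.1945]
ee_rot: [-3.142, 0.0, 2.923]
force: [-0.2, -0.1, -1.4]
width: 0.0499
```

```bash
python3 - <<'E'
from h import *
print(here(),get_state()['width'],get_state()['force'])
E
```

```text
[np.float64(0.42305497835567446), np.float64(-0.28026844310661875), np.float64(0.19452251216569771), np.float64(167.47194760023905)] 0.04991932035635535 [-0.24908464 -0.13101177 -1.42210125]
```

>>> send_rows:
  motion:
    - {"offset": [0, 0, 0.15], "turn": 0}
    - {"offset": [0, 0, 0.15], "turn": 0}

```text
t: 19.2
eef_pos: [0.423, -0.2802, 0.1929]
ee_rot: [3.142, 0.0, 2.923]
force: [-0.7, 0.0, -0.7]
width: 0.05
```

>>> send_rows:
  motion:
    - {"offset": [0, 0, 0], "turn": 0}
    - {"offset": [0, 0, 0], "turn": 0}
    - {"offset": [0, 0, 0], "turn": 0}
    - {"offset": [0, 0, 0], "turn": 0}
    - {"offset": [0, 0, 0], "turn": 0}
    - {"offset": [0, 0, 0], "turn": 0}
  hand: 1

```text
t: 19.8
eef_pos: [0.423, -0.2802, 0.1929]
ee_rot: [-3.142, 0.0, 2.923]
force: [1.0, 1.2, -0.0]
width: 0.0863
```

>>> send_rows:
  motion:
    - {"offset": [0, 0, -3], "turn": 0}
    - {"offset": [0, 0, -8], "turn": 0}
    - {"offset": [0, 0, -13], "turn": 0}
    - {"offset": [0, 0, -18], "turn": 0}
    - {"offset": [0, 0, -23], "turn": 0}
    - {"offset": [0, 0, -23], "turn": 0}
    - {"offset": [0, 0, -23], "turn": 0}
    - {"offset": [0, 0, -23], "turn": 0}

```text
t: 20.6
eef_pos: [0.4225, -0.28, 0.4218]
ee_rot: [3.141, -0.002, 2.923]
force: [0.3, -0.2, -0.8]
width: 0.0878
```

```bash
python3 - <<'E'
from h import *
print(here(),get_state()['width'])
f=snap('wrist','w10');cv2.imwrite('pics/w10.png',f['frame'])
P=cloud(f);z=P[...,2]
m=(z>.053)&(z<.065)&(np.hypot(P[...,0]-.423,P[...,1]+.281)<.05); print('caps',m.sum(),P[m].mean(0))
plan(here(),[(.52,-.05,.42,171),(.4828,.2291,.40,172),(.4828,.2291,.3195,172)])
E
```

```text
[np.float64(0.4225267465639567), np.float64(-0.2799782653295169), np.float64(0.4218207182314707), np.float64(167.4623209990844)] 0.0878315888033511
caps 953 [ 0.4218171  -0.28081329  0.05810683]
[ 5.20e-01 -5.00e-02  4.20e-01  1.71e+02] offset [-4.52, 24.57, 0.15] turn -3.5 rows>= 5
[  0.483   0.229   0.4   172.   ] offset [8.04, 26.98, 2.0] turn -1.0 rows>= 6
[  0.483   0.229   0.32  172.   ] offset [0.0, 0.0, 8.05] turn -0.0 rows>= 2
```

Caps are at z 0.058 (expected 0.059) and centred on the tray, so the tube rack is placed. The vial rack is next.

>>> send_rows:
  motion:
    - {"offset": [-2.2, 12, 0], "turn": -2}
    - {"offset": [-4.5, 24.6, 0.1], "turn": -3.5}
    - {"offset": [-4.5, 24.6, 0.1], "turn": -3.5}
    - {"offset": [-4.5, 24.6, 0.1], "turn": -3.5}
    - {"offset": [-4.5, 24.6, 0.1], "turn": -3.5}
    - {"offset": [-4.5, 24.6, 0.1], "turn": -3.5}
    - {"offset": [-4.5, 24.6, 0.1], "turn": -3.5}
    - {"offset": [-4.5, 24.6, 0.1], "turn": -3.5}

```text
t: 21.45
eef_pos: [0.52, -0.0502, 0.4208]
ee_rot: [-3.141, -0.002, 2.984]
force: [0.1, -0.0, 0.7]
width: 0.0875
```

>>> send_rows:
  motion:
    - {"offset": [4, 13.5, 1], "turn": -0.5}
    - {"offset": [8, 27, 2], "turn": -1}
    - {"offset": [8, 27, 2], "turn": -1}
    - {"offset": [8, 27, 2], "turn": -1}
    - {"offset": [8, 27, 2], "turn": -1}
    - {"offset": [8, 27, 2], "turn": -1}
    - {"offset": [8, 27, 2], "turn": -1}
    - {"offset": [8, 27, 2], "turn": -1}

```text
t: 22.25
eef_pos: [0.4836, 0.2288, 0.4014]
ee_rot: [-3.141, -0.001, 3.001]
force: [-0.3, -0.6, -1.1]
width: 0.0878
```

```bash
python3 - <<'E'
from h import *
print(here(),get_state()['width'])
f=snap('wrist','w11');cv2.imwrite('pics/w11.png',f['frame'])
P=cloud(f);z=P[...,2]
m=(z>.181)&(z<.192)&(np.hypot(P[...,0]-.483,P[...,1]-.229)<.05); r=cv2.minAreaRect((P[m][:,:2]*1000).astype(np.float32));print('caps',m.sum(),P[m].mean(0),r)
plan(here(),[(.4828,.2291,.3195,172)])
E
```

```text
[np.float64(0.48362897611869865), np.float64(0.2287737742312141), np.float64(0.4013831818814583), np.float64(171.96460457177628)] 0.0878092533948288
caps 3239 [0.48061448 0.22950176 0.18524455] ((481.446044921875, 229.36563110351562), (44.097476959228516, 44.56769943237305), 82.24913787841797)
[  0.483   0.229   0.32  172.   ] offset [0.11, 0.08, 8.21] turn -0.1 rows>= 2
```

>>> send_rows:
  motion:
    - {"offset": [0.15, 0.1, 2], "turn": 0}
    - {"offset": [0.15, 0.1, 4], "turn": 0}
    - {"offset": [0.15, 0.1, 6], "turn": 0}
    - {"offset": [0.15, 0.1, 8.1], "turn": 0}
    - {"offset": [0.15, 0.1, 8.1], "turn": 0}
    - {"offset": [0.15, 0.1, 8.1], "turn": 0}

```text
t: 22.9
eef_pos: [0.4828, 0.2294, 0.3213]
ee_rot: [-3.141, 0.0, 3.0]
force: [0.2, 0.2, 0.7]
width: 0.0872
```

>>> send_rows:
  motion:
    - {"offset": [0, 0, 0], "turn": 0}
    - {"offset": [0, 0, 0], "turn": 0}
    - {"offset": [0, 0, 0], "turn": 0}
    - {"offset": [0, 0, 0], "turn": 0}
    - {"offset": [0, 0, 0], "turn": 0}
    - {"offset": [0, 0, 0], "turn": 0}
    - {"offset": [0, 0, 0], "turn": 0}
    - {"offset": [0, 0, 0], "turn": 0}
  hand: -1
  squeeze: 20

```text
t: 23.7
eef_pos: [0.4822, 0.2307, 0.321]
ee_rot: [3.142, 0.0, 3.002]
force: [-0.7, -0.0, 1.8]
width: 0.0496
```

>>> send_rows:
  motion:
    - {"offset": [0, 0, -1], "turn": 0}
    - {"offset": [0, 0, -3], "turn": 0}
    - {"offset": [0, 0, -5.5], "turn": 0}
    - {"offset": [0, 0, -8], "turn": 0}
    - {"offset": [0, 0, -10], "turn": 0}
    - {"offset": [0, 0, -10], "turn": 0}
    - {"offset": [0, 0, -10], "turn": 0}
    - {"offset": [0, 0, -10], "turn": 0}

```text
t: 24.5
eef_pos: [0.4819, 0.2304, 0.4199]
ee_rot: [-3.14, -0.001, 3.001]
force: [-0.4, -0.5, -2.5]
width: 0.0496
```

```bash
python3 - <<'E'
from h import *
print(here(),get_state()['width'])
plan(here(),[(.4195,-.080,.42,172),(.4195,-.080,.1945,172)])
E
```

```text
[np.float64(0.4819292671836207), np.float64(0.23036560884004997), np.float64(0.41985275499313723), np.float64(171.96206985976457)] 0.04955562320470563
[ 4.20e-01 -8.00e-02  4.20e-01  1.72e+02] offset [1.84, -31.6, -0.01] turn -0.0 rows>= 7
[ 4.20e-01 -8.00e-02  1.94e-01  1.72e+02] offset [0.0, 0.0, 22.55] turn -0.0 rows>= 5
```

>>> send_rows:
  motion:
    - {"offset": [0.2, -3, 0], "turn": 0}
    - {"offset": [0.4, -7, 0], "turn": 0}
    - {"offset": [0.7, -12, 0], "turn": 0}
    - {"offset": [1, -17, 0], "turn": 0}
    - {"offset": [1.2, -22, 0], "turn": 0}
    - {"offset": [1.5, -26.5, 0], "turn": 0}
    - {"offset": [1.7, -30, 0], "turn": 0}
    - {"offset": [1.8, -31.6, 0], "turn": 0}

```text
t: 25.3
eef_pos: [0.419, -0.0821, 0.42]
ee_rot: [-3.141, -0.002, 2.999]
force: [0.3, 0.2, -1.3]
width: 0.0496
```

>>> send_rows:
  motion:
    - {"offset": [0, 0, 2], "turn": 0}
    - {"offset": [0, 0, 6], "turn": 0}
    - {"offset": [0, 0, 10], "turn": 0}
    - {"offset": [0, 0, 14], "turn": 0}
    - {"offset": [0, 0, 17], "turn": 0}
    - {"offset": [0, 0, 19], "turn": 0}
    - {"offset": [0, 0, 20], "turn": 0}
    - {"offset": [0, 0, 20], "turn": 0}

```text
t: 26.1
eef_pos: [0.4197, -0.08, 0.2195]
ee_rot: [-3.14, -0.003, 3.001]
force: [0.4, 0.0, -1.7]
width: 0.0498
```

```bash
python3 - <<'E'
from h import *
print(here(),get_state()['width'])
plan(here(),[(.4192,-.080,.1945,172)])
E
```

```text
[np.float64(0.41974276394138904), np.float64(-0.07996163782080422), np.float64(0.2194758281792045), np.float64(171.96729169718404)] 0.049822780831377644
[ 4.19e-01 -8.00e-02  1.94e-01  1.72e+02] offset [0.05, -0.01, 2.5] turn -0.0 rows>= 1
```

>>> send_rows:
  motion:
    - {"offset": [0, 0, 1], "turn": 0}
    - {"offset": [0, 0, 2], "turn": 0}
    - {"offset": [0, 0, 2.55], "turn": 0}
    - {"offset": [0, 0, 2.55], "turn": 0}
    - {"offset": [0, 0, 2.55], "turn": 0}
    - {"offset": [0, 0, 2.55], "turn": 0}

```text
t: 26.7
eef_pos: [0.4205, -0.0797, 0.1957]
ee_rot: [3.141, 0.001, 3.002]
force: [0.2, -0.1, -1.2]
width: 0.0496
```

>>> send_rows:
  motion:
    - {"offset": [0, 0, 0], "turn": 0}
    - {"offset": [0, 0, 0], "turn": 0}
    - {"offset": [0, 0, 0], "turn": 0}
    - {"offset": [0, 0, 0], "turn": 0}
    - {"offset": [0, 0, 0], "turn": 0}
    - {"offset": [0, 0, 0], "turn": 0}
  hand: 1

```text
t: 27.3
eef_pos: [0.4203, -0.0798, 0.1954]
ee_rot: [3.142, 0.0, 3.002]
force: [0.0, 0.3, 0.1]
width: 0.0869
```

>>> send_rows:
  motion:
    - {"offset": [0, 0, -3], "turn": 0}
    - {"offset": [0, 0, -8], "turn": 0}
    - {"offset": [0, 0, -13], "turn": 0}
    - {"offset": [0, 0, -18], "turn": 0}
    - {"offset": [0, 0, -23], "turn": 0}
    - {"offset": [0, 0, -23], "turn": 0}
    - {"offset": [0, 0, -23], "turn": 0}
    - {"offset": [0, 0, -23], "turn": 0}

```text
t: 28.1
eef_pos: [0.4198, -0.0798, 0.4244]
ee_rot: [-3.141, -0.002, 3.001]
force: [-0.9, -0.7, -0.2]
width: 0.0877
```

```bash
python3 - <<'E'
from h import *
print(here(),get_state()['width'])
f=snap('wrist','w12');cv2.imwrite('pics/w12.png',f['frame'])
P=cloud(f);z=P[...,2]
m=(z>.053)&(z<.065)&(np.hypot(P[...,0]-.419,P[...,1]+.08)<.05); r=cv2.minAreaRect((P[m][:,:2]*1000).astype(np.float32));print('caps',m.sum(),P[m].mean(0),r)
plan(here(),[(.55,.06,.42,172),(.65,.205,.42,172)])
E
```

```text
[np.float64(0.4198281691952515), np.float64(-0.07983634335837236), np.float64(0.42437573251204336), np.float64(171.9631926807894)] 0.08768786829494941
caps 1160 [ 0.41946496 -0.0802199   0.05824598] ((419.81243896484375, -80.48802185058594), (44.23381423950195, 43.75530242919922), 81.58162689208984)
[5.50e-01 6.00e-02 4.20e-01 1.72e+02] offset [-10.93, 15.66, 0.41] turn -0.0 rows>= 4
[  0.65    0.205   0.42  172.   ] offset [-7.88, 15.75, -0.0] turn -0.0 rows>= 4
```

Vial caps are at z 0.058 and centred on the dish. Now the wing knob.

```bash
python3 -c "
from h import *
plan(here(),[(.5,.08,.42,172),(.5897,.2146,.40,172),(.5897,.2146,.328,172)])"
```

```text
[5.00e-01 8.00e-02 4.20e-01 1.72e+02] offset [-5.7, 16.95, 0.41] turn -0.0 rows>= 4
[  0.59    0.215   0.4   172.   ] offset [-7.01, 14.58, 2.0] turn -0.0 rows>= 4
[  0.59    0.215   0.328 172.   ] offset [0.0, 0.0, 7.2] turn -0.0 rows>= 2
```

>>> send_rows:
  motion:
    - {"offset": [-2.8, 8, 0.2], "turn": 0}
    - {"offset": [-5.7, 16.9, 0.4], "turn": 0}
    - {"offset": [-5.7, 16.9, 0.4], "turn": 0}
    - {"offset": [-5.7, 16.9, 0.4], "turn": 0}
    - {"offset": [-5.7, 16.9, 0.4], "turn": 0}
    - {"offset": [-5.7, 16.9, 0.4], "turn": 0}
    - {"offset": [-5.7, 16.9, 0.4], "turn": 0}
  hand: -0.1

```text
t: 28.85
eef_pos: [0.5, 0.0791, 0.4204]
ee_rot: [-3.14, -0.002, 3.001]
force: [-0.3, 0.5, 0.4]
width: 0.0409
```

>>> send_rows:
  motion:
    - {"offset": [-3.5, 7.3, 1], "turn": 0}
    - {"offset": [-7, 14.6, 2], "turn": 0}
    - {"offset": [-7, 14.6, 2], "turn": 0}
    - {"offset": [-7, 14.6, 2], "turn": 0}
    - {"offset": [-7, 14.6, 2], "turn": 0}
    - {"offset": [-7, 14.6, 2], "turn": 0}
    - {"offset": [-7, 14.6, 2], "turn": 0}
    - {"offset": [-7, 14.6, 2], "turn": 0}

```text
t: 29.65
eef_pos: [0.5896, 0.2132, 0.4022]
ee_rot: [3.141, 0.001, 3.001]
force: [-0.1, -0.4, 1.2]
width: 0.0395
```

```bash
python3 - <<'E'
from h import *
print(here(),get_state()['width'],get_state()['q'])
plan(here(),[(.5897,.2146,.328,172)])
f=snap('wrist','w13');cv2.imwrite('pics/w13.png',f['frame'])
P=cloud(f);z=P[...,2]
m=(z>.120)&(z<.140)&(abs(P[...,0]-.51)<.09)&(abs(P[...,1]-.225)<.05);r=cv2.minAreaRect((P[m][:,:2]*1000).astype(np.float32));print('block',m.sum(),P[m].mean(0),r)
E
```

```text
[np.float64(0.5895877168920278), np.float64(0.2131868848198461), np.float64(0.4022319070738519), np.float64(171.92006968593424)] 0.03946632340218399 [ 6.57881712e-01  2.81577021e-01 -1.04428710e-01  3.36904298e-05
 -1.18365113e+00 -2.36971180e+00]
[  0.59    0.215   0.328 172.   ] offset [0.01, 0.14, 7.42] turn -0.1 rows>= 2
block 13564 [0.50880411 0.22569314 0.13019142] ((526.0612182617188, 223.2721405029297), (60.241676330566406, 151.44094848632812), 82.2026138305664)
```

View pics/w13.png

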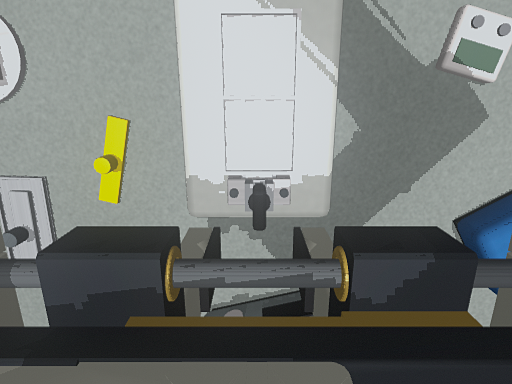

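The block is bare. The wing knob is at (259,205) on the bridge, with bolts at (234,193) and (285,193). I'll check their height against the fingertips.

```bash
python3 - <<'E'
from h import *
f=load('w13');P=cloud(f)
for u,v in ((234,193),(285,193),(234,186),(285,186),(245,195),(272,195),(259,205),(259,225),(260,184)): print(u,v,np.round(P[v,u],4))
E
```

```text
234 193 [0.5868 0.1932 0.1195]
285 193 [0.5933 0.2372 0.1186]
234 186 [0.5815 0.1938 0.1158]
285 186 [0.5879 0.2381 0.1153]
245 195 [0.587  0.2032 0.1299]
272 195 [0.5897 0.2255 0.1314]
259 205 [0.5855 0.2149 0.1664]
259 225 [0.6005 0.2128 0.1672]
260 184 [0.5745 0.2173 0.1488]
```

>>> send_rows:
  motion:
    - {"offset": [0, 0.15, 2.5], "turn": 0}
    - {"offset": [0, 0.15, 5], "turn": 0}
    - {"offset": [0, 0.15, 7.5], "turn": 0}
    - {"offset": [0, 0.15, 7.5], "turn": 0}
    - {"offset": [0, 0.15, 7.5], "turn": 0}

```text
t: 30.2
eef_pos: [0.5904, 0.2156, 0.3271]
ee_rot: [-3.141, 0.0, 3.002]
force: [-0.3, 0.4, 0.6]
width: 0.0394
```

>>> send_rows:
  motion:
    - {"offset": [0, 0, 0], "turn": 0}
    - {"offset": [0, 0, 0], "turn": 0}
    - {"offset": [0, 0, 0], "turn": 0}
    - {"offset": [0, 0, 0], "turn": 0}
    - {"offset": [0, 0, 0], "turn": 0}
    - {"offset": [0, 0, 0], "turn": 0}
    - {"offset": [0, 0, 0], "turn": 0}
    - {"offset": [0, 0, 0], "turn": 0}
  hand: -1
  squeeze: 45

```text
t: 31.0
eef_pos: [0.5904, 0.2156, 0.3269]
ee_rot: [-3.141, 0.0, 3.002]
force: [-0.6, -3.1, 6.0]
width: 0.0097
```

>>> send_rows:
  motion:
    - {"offset": [0, 0, -0.4], "turn": 0}
    - {"offset": [0, 0, -0.8], "turn": 0}
    - {"offset": [0, 0, -1.2], "turn": 0}
    - {"offset": [0, 0, -1.55], "turn": 0}
    - {"offset": [0, 0, -1.55], "turn": 0}
    - {"offset": [0, 0, -1.55], "turn": 0}
    - {"offset": [0, 0, -1.55], "turn": 0}

```text
t: 31.7
eef_pos: [0.5903, 0.2156, 0.3407]
ee_rot: [-3.141, -0.001, 3.001]
force: [4.0, -2.7, -9.5]
width: 0.0098
```

```bash
python3 - <<'E'
from h import *
s=get_state();print(here(),s['width'],s['force'],s['moment'])
E
```

```text
[np.float64(0.5902890902092078), np.float64(0.21564763853523247), np.float64(0.34072660165117663), np.float64(171.9501118650582)] 0.009848749866718179 [ 3.9689362  -2.71545168 -9.46922741] [-1.20379123 -1.83863551 -0.02781382]
```

Up 13.8 mm with 9.5 N of spring force. A little higher, then the twist.

>>> send_rows:
  motion:
    - {"offset": [0, 0, -0.15], "turn": 0}
    - {"offset": [0, 0, -0.15], "turn": 0}
    - {"offset": [0, 0, -0.15], "turn": -7}
    - {"offset": [0, 0, -0.15], "turn": -15}
    - {"offset": [0, 0, -0.15], "turn": -23}
    - {"offset": [0, 0, -0.15], "turn": -31}
    - {"offset": [0, 0, -0.15], "turn": -39}
    - {"offset": [0, 0, -0.15], "turn": -45}

```text
t: 32.5
eef_pos: [0.5904, 0.2151, 0.3421]
ee_rot: [-3.141, -0.002, -2.491]
force: [6.8, -5.3, -10.2]
width: 0.0096
```

>>> send_rows:
  motion:
    - {"offset": [0, 0, 0], "turn": -7}
    - {"offset": [0, 0, 0], "turn": -15}
    - {"offset": [0, 0, 0], "turn": -23}
    - {"offset": [0, 0, 0], "turn": -31}
    - {"offset": [0, 0, 0], "turn": -39}
    - {"offset": [0, 0, 0], "turn": -45}
    - {"offset": [0, 0, 0], "turn": -45}
    - {"offset": [0, 0, 0], "turn": -45}

```text
t: 33.3
eef_pos: [0.5909, 0.2147, 0.3424]
ee_rot: [3.142, -0.002, -1.711]
force: [8.2, -7.2, -9.4]
width: 0.0096
```

```bash
python3 - <<'E'
from h import *
s=get_state();print(here(),s['width'],s['force'],s['moment'])
E
```

```text
[np.float64(0.5908966946984976), np.float64(0.21474405500038007), np.float64(0.3423642682045491), np.float64(-98.04930892156521)] 0.009584209821124757 [ 8.15033078 -7.22977136 -9.44976823] [-3.15827813 -3.28149714 -0.01081865]
```

>>> send_rows:
  motion:
    - {"offset": [0, 0, 0.2], "turn": 0}
    - {"offset": [0, 0, 0.25], "turn": 0}
    - {"offset": [0, 0, 0.25], "turn": 0}

```text
t: 33.6
eef_pos: [0.5909, 0.2148, 0.3399]
ee_rot: [-3.142, -0.002, -1.711]
force: [7.8, -8.4, -9.6]
width: 0.0097
```

>>> send_rows:
  motion:
    - {"offset": [0, 0, 0], "turn": 0}
    - {"offset": [0, 0, 0], "turn": 0}
    - {"offset": [0, 0, 0], "turn": 0}
    - {"offset": [0, 0, 0], "turn": 0}
    - {"offset": [0, 0, 0], "turn": 0}
    - {"offset": [0, 0, 0], "turn": 0}
  hand: -0.1

```text
t: 34.2
eef_pos: [0.5902, 0.2161, 0.341]
ee_rot: [-3.142, 0.0, -1.711]
force: [-0.5, -0.5, -0.1]
width: 0.0391
```

>>> send_rows:
  motion:
    - {"offset": [0, 0, -1], "turn": 0}
    - {"offset": [0, 0, -3], "turn": 0}
    - {"offset": [0, 0, -6], "turn": 0}
    - {"offset": [0, 0, -10], "turn": 0}
    - {"offset": [0, 0, -10], "turn": 0}
    - {"offset": [0, 0, -10], "turn": 0}

```text
t: 34.8
eef_pos: [0.5902, 0.2159, 0.4428]
ee_rot: [-3.139, 0.002, -1.711]
force: [-0.1, 0.3, -0.9]
width: 0.0393
```

```bash
python3 - <<'E'
from h import *
s=get_state();print(here(),s['width'],s['force'])
f=snap('wrist','w14');cv2.imwrite('pics/w14.png',f['frame'])
f=snap('side','s1');P=cloud(f);z=P[...,2]
m=(np.hypot(P[...,0]-.59,P[...,1]-.2146)<.018)&(z>.15)&(z<.2);print('wing side top',m.sum(),np.percentile(z[m],[50,90,98]) if m.any() else '')
g=load('side0');P=cloud(g);z=P[...,2];m=(np.hypot(P[...,0]-.59,P[...,1]-.2146)<.018)&(z>.15)&(z<.2);print('before',m.sum(),np.percentile(z[m],[50,90,98]))
plan(here(),[(.5113,.2252,.40,172)])
E
```

```text
[np.float64(0.5902461318564628), np.float64(0.21586886024763147), np.float64(0.4428235063524389), np.float64(-98.02596663432395)] 0.03927174816536244 [-0.10928843  0.28299115 -0.91809263]
wing side top 131 [0.17173094 0.17914237 0.18049737]
before 59 [0.16528901 0.16794878 0.16862977]
[  0.511   0.225   0.4   172.   ] offset [0.16, 7.92, 4.05] turn 90.0 rows>= 11
```

The wing top went from 0.168 to 0.180, so the plunger is latched 12 mm up. Turning back for the block.

>>> send_rows:
  motion:
    - {"offset": [0.1, 2, 1], "turn": 8}
    - {"offset": [0.1, 4, 2], "turn": 16}
    - {"offset": [0.1, 6, 3], "turn": 24}
    - {"offset": [0.1, 7.9, 4], "turn": 32}
    - {"offset": [0.1, 7.9, 4], "turn": 40}
    - {"offset": [0.1, 7.9, 4], "turn": 48}
    - {"offset": [0.1, 7.9, 4], "turn": 56}
    - {"offset": [0.1, 7.9, 4], "turn": 60}
  hand: 1

```text
t: 35.7
eef_pos: [0.5116, 0.2258, 0.3997]
ee_rot: [-3.141, -0.002, -2.763]
force: [0.9, -0.0, 0.4]
width: 0.0874
```

>>> send_rows:
  motion:
    - {"offset": [0, 0, 0], "turn": 8}
    - {"offset": [0, 0, 0], "turn": 16}
    - {"offset": [0, 0, 0], "turn": 24}
    - {"offset": [0, 0, 0], "turn": 30}
    - {"offset": [0, 0, 0], "turn": 30}
    - {"offset": [0, 0, 0], "turn": 30}

```text
t: 36.3
eef_pos: [0.5118, 0.2258, 0.4001]
ee_rot: [-3.141, -0.001, 3.005]
force: [0.6, 0.6, -0.2]
width: 0.0878
```

```bash
python3 - <<'E'
from h import *
s=get_state();print(here(),s['width'],s['q'])
plan(here(),[(.5110,.2252,.277,172)])
f=snap('wrist','w15');cv2.imwrite('pics/w15.png',f['frame'])
P=cloud(f);z=P[...,2]
m=(z>.124)&(z<.140)&(P[...,0]<.55)&(P[...,0]>.42)&(abs(P[...,1]-.225)<.05);r=cv2.minAreaRect((P[m][:,:2]*1000).astype(np.float32));print('block',m.sum(),P[m].mean(0),r)
E
```

```text
[np.float64(0.5117827482091708), np.float64(0.22583179919348467), np.float64(0.40012954902015174), np.float64(172.15660048549265)] 0.08779038476979337 [ 7.65509240e-01  1.72920019e-01 -2.52533354e-01 -8.20991012e-05
 -1.14676863e+00 -2.47316438e+00]
[  0.511   0.225   0.277 172.   ] offset [0.07, -0.07, 12.31] turn 0.2 rows>= 3
block 8720 [0.49794388 0.22682128 0.13013632] ((502.54949951171875, 226.47320556640625), (60.346282958984375, 103.3711929321289), 82.14024353027344)
```

View pics/w15.png

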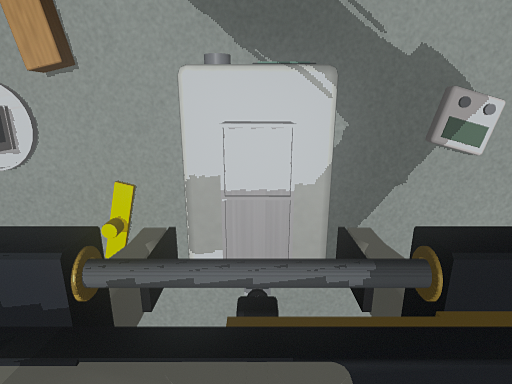

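The block (223-292) is centred between the fingers. Descend and grip.

>>> send_rows:
  motion:
    - {"offset": [0.05, -0.05, 3], "turn": 0.2}
    - {"offset": [0.05, -0.05, 6], "turn": 0.2}
    - {"offset": [0.05, -0.05, 9], "turn": 0.2}
    - {"offset": [0.05, -0.05, 11.5], "turn": 0.2}
    - {"offset": [0.05, -0.05, 12.3], "turn": 0.2}
    - {"offset": [0.05, -0.05, 12.3], "turn": 0.2}
    - {"offset": [0.05, -0.05, 12.3], "turn": 0.2}

```text
t: 37.05
eef_pos: [0.5118, 0.2258, 0.2789]
ee_rot: [3.141, 0.001, 2.999]
force: [-0.8, 0.9, 0.7]
width: 0.0872
```

>>> send_rows:
  motion:
    - {"offset": [0, 0, 0], "turn": 0}
    - {"offset": [0, 0, 0], "turn": 0}
    - {"offset": [0, 0, 0], "turn": 0}
    - {"offset": [0, 0, 0], "turn": 0}
    - {"offset": [0, 0, 0], "turn": 0}
    - {"offset": [0, 0, 0], "turn": 0}
    - {"offset": [0, 0, 0], "turn": 0}
    - {"offset": [0, 0, 0], "turn": 0}
  hand: -1
  squeeze: 45

```text
t: 37.85
eef_pos: [0.5114, 0.2257, 0.2783]
ee_rot: [3.141, 0.001, 2.998]
force: [-1.4, 1.0, 5.4]
width: 0.0599
```

>>> send_rows:
  motion:
    - {"offset": [0.5, 0, 0], "turn": 0}
    - {"offset": [1, 0, 0], "turn": 0}
    - {"offset": [1.5, 0, 0], "turn": 0}
    - {"offset": [2, 0, 0], "turn": 0}
    - {"offset": [2, 0, 0], "turn": 0}

```text
t: 38.35
eef_pos: [0.491, 0.2286, 0.2783]
ee_rot: [3.141, 0.0, 2.999]
force: [0.9, 1.2, 5.9]
width: 0.0595
```

```bash
python3 - <<'E'
from h import *
s=get_state();print(here(),s['width'],s['force'],s['moment'])
E
```

```text
[np.float64(0.4910136080950575), np.float64(0.22860913096912702), np.float64(0.2783188629469812), np.float64(171.80455159058226)] 0.05950871123683 [0.86459501 1.16200277 5.93473273] [ 0.26442952 -0.07803833 -0.07539408]
```

>>> send_rows:
  motion:
    - {"offset": [0.7, 0, 0], "turn": 0}
    - {"offset": [1.4, 0, 0], "turn": 0}
    - {"offset": [2, 0, 0], "turn": 0}
    - {"offset": [2.5, 0, 0], "turn": 0}
    - {"offset": [2.5, 0, 0], "turn": 0}
    - {"offset": [2.5, 0, 0], "turn": 0}

```text
t: 38.95
eef_pos: [0.4664, 0.2322, 0.2783]
ee_rot: [3.141, -0.0, 2.998]
force: [-0.5, 1.3, 8.7]
width: 0.0599
```

>>> send_rows:
  motion:
    - {"offset": [0, 0, -0.5], "turn": 0}
    - {"offset": [0, 0, -1.5], "turn": 0}
    - {"offset": [0, 0, -3], "turn": 0}
    - {"offset": [0, 0, -5.5], "turn": 0}
    - {"offset": [0, 0, -8], "turn": 0}
    - {"offset": [0, 0, -10], "turn": 0}
    - {"offset": [0, 0, -10], "turn": 0}
    - {"offset": [0, 0, -10], "turn": 0}

```text
t: 39.75
eef_pos: [0.4661, 0.2315, 0.3769]
ee_rot: [-3.141, -0.002, 2.997]
force: [-0.4, -0.2, -6.4]
width: 0.0598
```

```bash
python3 - <<'E'
from h import *
s=get_state();print(here(),s['width'],s['force'],s['moment'])
plan(here(),[(.54,-.05,.38,172),(.6225,-.315,.38,172.9),(.6225,-.315,.21,172.9)])
E
```

```text
[np.float64(0.4661126323145956), np.float64(0.2315239895298282), np.float64(0.37689522510858686), np.float64(171.74340717075665)] 0.0597840340441075 [-0.37934489 -0.22429044 -6.35025474] [-0.10177749  0.1143481  -0.0037115 ]
[ 5.40e-01 -5.00e-02  3.80e-01  1.72e+02] offset [-11.36, -26.8, -0.31] turn -0.3 rows>= 6
[  0.622  -0.315   0.38  172.9  ] offset [-11.86, -25.09, -0.0] turn -0.9 rows>= 6
[  0.622  -0.315   0.21  172.9  ] offset [0.0, 0.0, 17.0] turn -0.0 rows>= 4
```

>>> send_rows:
  motion:
    - {"offset": [-1.2, -3, 0], "turn": 0}
    - {"offset": [-2.8, -6.6, 0], "turn": 0}
    - {"offset": [-4.6, -10.8, 0], "turn": 0}
    - {"offset": [-6.3, -15, 0], "turn": 0}
    - {"offset": [-8, -19, 0], "turn": 0}
    - {"offset": [-9.6, -22.8, 0], "turn": 0}
    - {"offset": [-10.8, -25.5, 0], "turn": 0}
    - {"offset": [-11.4, -26.8, 0], "turn": -0.3}

```text
t: 40.55
eef_pos: [0.5408, -0.0521, 0.3753]
ee_rot: [-3.14, -0.004, 3.001]
force: [0.2, 0.9, -6.9]
width: 0.0596
```

>>> send_rows:
  motion:
    - {"offset": [-1.2, -2.6, 0], "turn": 0}
    - {"offset": [-2.8, -6, 0], "turn": 0}
    - {"offset": [-4.8, -10, 0], "turn": 0}
    - {"offset": [-6.6, -14, 0], "turn": 0}
    - {"offset": [-8.5, -18, 0], "turn": -0.5}
    - {"offset": [-10.2, -21.6, 0], "turn": -0.9}
    - {"offset": [-11.4, -24, 0], "turn": -0.9}
    - {"offset": [-11.9, -25.1, 0], "turn": -0.9}

```text
t: 41.35
eef_pos: [0.6244, -0.317, 0.374]
ee_rot: [3.141, -0.005, 3.016]
force: [0.1, 0.4, -7.8]
width: 0.0599
```

>>> send_rows:
  motion:
    - {"offset": [0, 0, 1], "turn": 0}
    - {"offset": [0, 0, 4], "turn": 0}
    - {"offset": [0, 0, 8], "turn": 0}
    - {"offset": [0, 0, 11], "turn": 0}
    - {"offset": [0, 0, 13.5], "turn": 0}
    - {"offset": [0, 0, 15], "turn": 0}
    - {"offset": [0, 0, 15.5], "turn": 0}
    - {"offset": [0, 0, 15.5], "turn": 0}

```text
t: 42.15
eef_pos: [0.6245, -0.3142, 0.2223]
ee_rot: [3.142, -0.001, 3.02]
force: [-0.6, -0.7, -5.7]
width: 0.0596
```

```bash
python3 - <<'E'
from h import *
s=get_state();print(here(),s['width'],s['force'])
plan(here(),[(.6225,-.315,.187,172.9)])
f=snap('wrist','w16');cv2.imwrite('pics/w16.png',f['frame'])
E
```

```text
[np.float64(0.6244940752028177), np.float64(-0.31415441607085115), np.float64(0.22226376502190226), np.float64(173.00492427573784)] 0.05961011887426884 [-0.6478067  -0.69759005 -5.6615699 ]
[  0.622  -0.315   0.187 172.9  ] offset [0.19, -0.11, 3.53] turn 0.1 rows>= 1
```

View pics/w16.png

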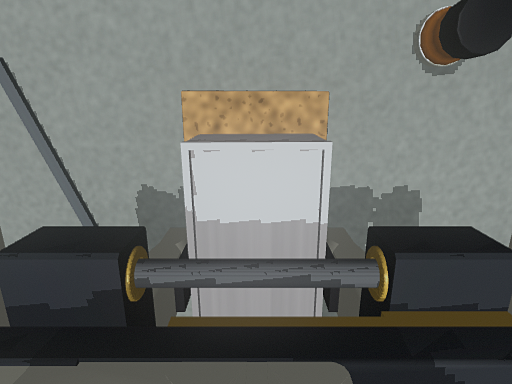

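The block (181-332) is aligned with and centred over the mat (181-329). Lower and release.

>>> send_rows:
  motion:
    - {"offset": [0.2, -0.1, 1], "turn": 0}
    - {"offset": [0.2, -0.1, 2], "turn": 0}
    - {"offset": [0.2, -0.1, 3], "turn": 0}
    - {"offset": [0.2, -0.1, 3.5], "turn": 0}
    - {"offset": [0.2, -0.1, 3.5], "turn": 0}
    - {"offset": [0.2, -0.1, 3.5], "turn": 0}

```text
t: 42.8
eef_pos: [0.6225, -0.3154, 0.1877]
ee_rot: [-3.142, -0.0, 3.019]
force: [0.4, 0.3, -5.4]
width: 0.0597
```

```bash
python3 - <<'E'
from h import *
s=get_state();print(here(),s['width'],s['force'])
E
```

```text
[np.float64(0.6225298328617956), np.float64(-0.3154427806143839), np.float64(0.18771847680696457), np.float64(172.97318121060815)] 0.059683443923378855 [ 0.44532905  0.26525282 -5.44137463]
```

>>> send_rows:
  motion:
    - {"offset": [0, 0, 0.1], "turn": 0}
    - {"offset": [0, 0, 0.15], "turn": 0}
    - {"offset": [0, 0, 0.15], "turn": 0}

```text
t: 43.1
eef_pos: [0.6225, -0.3154, 0.1864]
ee_rot: [-3.142, 0.0, 3.019]
force: [-0.4, 0.2, -5.6]
width: 0.0597
```

>>> send_rows:
  motion:
    - {"offset": [0, 0, 0], "turn": 0}
    - {"offset": [0, 0, 0], "turn": 0}
    - {"offset": [0, 0, 0], "turn": 0}
    - {"offset": [0, 0, 0], "turn": 0}
    - {"offset": [0, 0, 0], "turn": 0}
    - {"offset": [0, 0, 0], "turn": 0}
  hand: 1

```text
t: 43.7
eef_pos: [0.6225, -0.3154, 0.1865]
ee_rot: [-3.142, 0.0, 3.019]
force: [0.5, -0.7, 0.3]
width: 0.0873
```

>>> send_rows:
  motion:
    - {"offset": [0, 0, -2], "turn": 0}
    - {"offset": [0, 0, -6], "turn": 0}
    - {"offset": [0, 0, -11], "turn": 0}
    - {"offset": [0, 0, -16], "turn": 0}
    - {"offset": [0, 0, -21], "turn": 0}
    - {"offset": [0, 0, -26], "turn": 0}
    - {"offset": [0, 0, -30], "turn": 0}
    - {"offset": [0, 0, -30], "turn": 0}

```text
t: 44.5
eef_pos: [0.6225, -0.3159, 0.4945]
ee_rot: [-3.138, 0.011, 3.019]
force: [-0.1, -0.0, 0.0]
width: 0.0879
```

```bash
python3 - <<'E'
from h import *
s=get_state();print(here(),s['width'],s['t'])
w=snap('wrist','w17');t=snap('top','t1');d=snap('side','s2')
cv2.imwrite('pics/t1.png',cv2.resize(t['frame'],(800,600)))
def m_(f,lo,hi,c,r,n):
    P=cloud(f);z=P[...,2];m=(z>lo)&(z<hi)&(np.hypot(P[...,0]-c[0],P[...,1]-c[1])<r)
    if m.sum()>5: q=cv2.minAreaRect((P[m][:,:2]*1000).astype(np.float32));print(n,m.sum(),np.round(P[m].mean(0),4),np.round(q[0],1),np.round(q[1],1),round(q[2],1))
    else: print(n,'none')
for nm,f in (('wrist',w),('top',t),('side',d)):
    m_(f,.03,.05,(.6225,-.315),.08,nm+' block'); m_(f,.05,.068,(.4227,-.281),.05,nm+' tubes'); m_(f,.05,.068,(.4187,-.08),.05,nm+' vials'); m_(f,.028,.05,(.629,-.091),.03,nm+' knob')
    m_(f,.172,.2,(.59,.2146),.03,nm+' wing'); m_(f,.13,.17,(.748,.004),.05,nm+' bottle')
m_(load('top0'),.13,.17,(.748,.004),.05,'top0 bottle')
E
```

```text
[np.float64(0.6225102784298879), np.float64(-0.3158824492894091), np.float64(0.4945185042307456), np.float64(172.99616559091115)] 0.08786318716145834 44.5
wrist block 3719 [ 0.6194 -0.3156  0.0381] [ 621.5 -315.9] [ 60.1 119.4] 83.2
wrist tubes 198 [ 0.4413 -0.2826  0.0578] [ 441.5 -284.6] [42.4  7.8] 81.6
wrist vials none
wrist knob 196 [ 0.6277 -0.0939  0.0365] [628.2 -92.8] [19.3 18.8] 39.7
wrist wing none
wrist bottle none
top block 540 [ 0.623  -0.3154  0.039 ] [ 624.2 -315.8] [ 61.6 123.2] 83.4
top tubes 106 [ 0.4247 -0.2802  0.0585] [ 424.4 -279.9] [44.6 41.4] 78.4
top vials none
top knob none
top wing 32 [0.5907 0.2143 0.1782] [590.6 214.5] [30.8 11.8] 80.8
top bottle 49 [0.7526 0.0058 0.1431] [753.6   5.8] [23.9 25.3] 66.5
side block 480 [ 0.6213 -0.3118  0.0381] [ 624.2 -315.1] [ 68.  124.1] 82.4
side tubes 134 [ 0.4238 -0.2761  0.0573] [ 424.2 -277.4] [44.5 42.7] 74.4
side vials 183 [ 0.4214 -0.0766  0.0579] [421.6 -78.2] [45.6 44.4] 77.3
side knob 34 [ 0.6291 -0.0885  0.0358] [630.5 -90. ] [15.7 19.8] 32.9
side wing 67 [0.5902 0.2172 0.1769] [591.5 216. ] [31.3 11.6] 84.5
side bottle 71 [0.7513 0.0098 0.1418] [752.9   6.9] [23.9 25.5] 2.9
top0 bottle 51 [0.7525 0.0057 0.1431] [753.    5.4] [25.3 23.3] 30.0
```

View pics/t1.png

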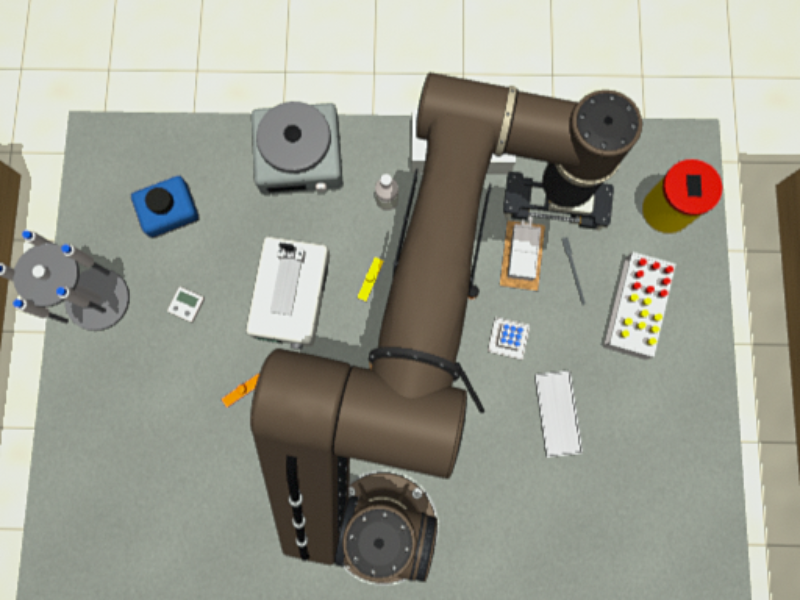

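The top view shows the block on the cork at (522,255), the tubes in the square tray at (511,335), the bottle unmoved at (386,190), and the other, larger long tray empty at (558,413). All checks agree, so I'm handing in.

```bash
python3 -c "
from station import *
print(job_done())"
```

```text
the job is handed in; nothing more can be done
None
```

The block shaker is stripped down in the order you asked, and I handed it in at about 45 s of the 134 s allowed; no verdict was reported.

| Item | Last check |
|---|---|
| Press plate | Flat in the smaller long tray, about 2 mm off centre; that tray measured 140 x 60 mm. |
| Tube rack | In the square tray, about 1–2 mm off centre, caps at the expected height. |
| Vial rack | In the round dish, about 1–3 mm off centre, caps at the expected height. |
| Plunger | Knob twisted 90° and latched about 12 mm up. It was still up, with the bar across the shaker, after the block came out. |
| Block | Centred on the cork mat to about 1–3 mm, in line within about 0.5°, lying flat. |
| Wash bottle | Not moved: it read within 1 mm of its start. |

- **Mishap:** my first grip on the plate knob closed on nothing, because I lifted before the slow fingers had shut. The plate did not move, and the second try held.
- **Checks that disagreed:** the cameras differed by up to about 4 mm on some positions, which is inside the 20–22 mm tolerances. In the last top view the arm hid the dish and the long tray, so I confirmed the vial rack with the side camera and the plate with the wrist and side cameras.

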